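# Draw a hot pan of rolls out of the warmer with the pan hook

## Robot

A 7-joint arm with a two-finger parallel gripper is mounted at the origin on a cart in front of the work surface, level with it; the furniture and walls round the work are solid. World frame = base frame: x ahead of the robot, y to its left, z up, the work surface at z = 0. Lengths are in m, angles in rad, forces in N, time in s.
With the tool pointing down it reaches from about 0.35 to 0.9 m from the base axis. Payload 8.1 kg.
Tool frame: the origin (TCP) lies between the finger pads; the fingertips stand 14 mm ahead of it and the grasp point (between the pads) lies 5 mm behind it; z points along the fingers, y is the line along which they close (so a half turn about z gives the same grasp; the last joint's range is limited). The gripper opens to 85 mm and grips with 20 to 120 N. Pads are 22 mm wide; open, the fingers measure 114 mm over their backs; the gripper's body (76 mm by 85 mm) begins 54 mm behind the grasp point. The pads swing forward as they close: fully open they stand 13 mm farther back than shut.
Start: joints at [-1.419, 0.434, 0.025, 1.573, -0.012, 1.134, -0.075], TCP at [0.158, 0.605, 0.245] pointing down, gripper open.
Joint ranges: [-2.62, 2.62], [-0.44, 2.09], [-1.27, 1.32], [0.08, 2.57], [-1.32, 4.46], [0.12, 2], [-2.74, 2.74]. Speed limits (rad/s): [2.22, 2.22, 3.01, 3.01, 3.14, 3.14, 3.14].

## Interface

Orientations are given as a unit quaternion [x, y, z, w].
In Python, from cell import manip, grab_frame gives the robot as it stands.
- The arm moves only by the shell command python3 -m handwheel 'ROWS' [FORCE]. ROWS is JSON, a list of rows, each an object of numbers: "wx", "wy", "wz": the turn, a rotation vector about the tool's x, y, z in degrees; "dx", "dy", "dz": the shift along the tool's x, y, z in mm; "claw": the opening, from -1 (shut) to 1 (fully open). In form: [{"wx": .., "wy": .., "wz": .., "dx": .., "dy": .., "dz": .., "claw": ..}, ...]. A call has 1 to 20 rows; each row shifts and turns the commanded pose from where the row before left it, along the tool's axes as they then stand; what a row does not reach is not made up. A row lasts 1/10 s, in which the tool goes at most 50 mm and 8.59 degrees, less where a joint would pass 70% of its speed; a pose out of reach is approached as far as the arm can. A call is refused whole if a number of a shift passes 50 or a number of a turn 8.59, either way. A call with a gripper value outside its range is refused whole. The fingers move at their own pace and stop on an object; FORCE is the grip in N (left out, the last holds). Time passes only in rows, so rows that do not move let the fingers close. It gives the time, the measured TCP pose, the force, the opening and the grip force at its end, in the units of the state.
- manip.state(): the state, without advancing time (a new reading comes with each control period).
- grab_frame(name): name is "scene" or "top" or "wrist"; returns a dict with "image" (420x560x3 uint8, red, green, blue), "K" (3x3 intrinsics, pixels), "R" (3x3) and "t" (3): a world point X has camera coordinates R X + t. Camera axes: x right, y down, z forward; pixel columns grow to the right and rows downward; lengths in m; the calibration is good to about 2 mm. The wrist camera is an equidistant fisheye: a pixel r from the principal point sees the ray r / f radians off the axis. A picture is of the moment at which its call begins. There is no depth.
- manip.close_job(): hands the job in; it is judged then, once.
The state is a dict: "time": time; "joints": joint angles; "qvel": joint speeds; "joint_efforts": joint torques, N m; "ee_pos": TCP position; "eef_rot": TCP orientation; "contact_force": force on the tool from outside, world axes, zero at the start; "ft_torque": the same for the moment, N m; "opening": opening from 0.0 (shut) to 1.0 (fully open); "finger_force": force on a finger pad.
Only numpy, scipy, OpenCV 4.12 (cv2) and the standard library are available. Lean on these libraries where they do the work, as an engineer would, in place of code of your own. Each camera call takes 0.05 s, during which the arm holds its last target. There are 200 camera calls.

## Task

The pan of filled rolls in the warmer is hot: take the pan hook from its rest, reach in over the sill, hook the pan's swing bail, lift the pan's near edge just over the sill (never tip the pan more than 12 degrees, or the fillings slide) and draw the pan out until it stands flat and wholly on the landing shelf in front of the sill, with both rolls upright in it. Never touch the pan or the rolls with the gripper or arm; then lay the hook back in its rest as it lay, and leave the jars about it where they are.

Things in the scene. Friction and masses are not known exactly. Their poses are not given: they have to be found in the camera images.
- warmer: fixed heated cabinet, steel, glass cheeks. Origin on the worktop under the sill's middle; x points in, z up, y along the sill. Flat deck 30 mm above the worktop, 250 mm wide, from x = -0.190 (in front of the sill: landing shelf) to the back wall at x = 0.209. Roof from x = 0.018 inward, underside 165 mm, top 198 mm above the worktop. Cheeks start at x = 0.022, 226 mm clear between them
- sill (a point): middle of the sill's top edge, 42 mm above the worktop (12 mm above the deck), axes as the warmer. The sill is a bar 6 mm thick along y over the whole opening; from its outer side a ramp falls to the deck, ending 30 mm in front
- pan: loose aluminium pan on the deck, 100 (x) by 170 (y) by 38 mm high, walls 3 mm, about 0.24 kg (varies) without rolls; near wall 72 to 90 mm behind the sill. Origin: centre of its underside; x to its far wall (inward), z up. Near wall's outer face at x = -0.050. Slides at about 2 to 4 N; lifting its near edge by the bail takes about 1.5 to 2.5 N
- bail_pivot (a point): on the pivot axis (along y) of the pan's swing bail, 3 mm outside the near wall, 32 mm above its underside; pan's axes. The bail is a U of 5 mm wire: arms at y = -0.033 and 0.033, cross bar 34 mm from the axis. Its angle is not measured: from level (sticking out to the opening) to 60 degrees up (stop at 72). Stiff: about 3 N at the bar swings it, more than lifting the pan's edge
- roll_1: a filled round bread roll, 76 mm across, 51 mm high, 0.10 kg, loose in the hot pan; origin at the centre of its underside, z up through the roll
- roll_2: a filled round bread roll, 76 mm across, 51 mm high, 0.10 kg, loose in the hot pan; origin at the centre of its underside, z up through the roll
- pan_hook: pan hook, 0.16 kg, balances near its origin. Wooden handle 110 mm long (x), 18 wide (y), 24 high, origin at its middle; then a straight 6 mm rod along x to the crook, where a 15 mm tip turns up (z), leaning 26 degrees back to the handle, so it is upright with the rod 26 degrees nose-down. Held level over the sill, the tip is too tall to pass under a level bail: slope it nose-down
- hook_crook (a point): crook of the pan hook, on the rod's centreline where the tip turns up, 170 mm from the hook's origin along its x; hook's axes. Rod and tip are 6 mm thick; the tip's top is 18 mm from this point
- hook_rest: fixed steel rest, base 165 by 60 mm, origin on the worktop. Two notched posts: under the handle's tail at x = -0.043 (notch 26 mm wide, bottom 43 mm above the worktop) and under the rod at x = 0.088 (14 mm wide, bottom 52 mm up); cheeks rise 13 mm above the notch bottoms. The hook lies level in them, its origin 55 mm above the rest's origin, x along the rest's x, tip up
- pickle_jar: glass jar with a grey lid, 67 mm across, 100 mm high, bystander; origin at the centre of its underside
- sauce_jar: glass jar with a black lid, 61 mm across, 85 mm high, bystander; origin at the centre of its underside
- spice_jar: spice jar with a red cap and black label, 45 mm across, 106 mm high, bystander; origin at the centre of its underside

How it is judged:
On the way:
1. the pan, carried on the hook, has come half-way over the sill (x of pan in the frame of warmer below 0.02 m and contact force between pan_hook and pan above 0.2 N), for 0.1 s.
At the end, for the whole second after the job is handed in: Pan flat (0.05 rad), still, on the landing shelf: centre 75-150 mm in front of the sill, within 50 mm of the middle; both rolls upright on its floor. Hook still in its rest as it lay: within 12 mm along, 8 mm across, 7 mm in height, 0.12 rad, tip up (x of pan in the frame of warmer between -0.15 and -0.075 m and y of pan in the frame of warmer between -0.05 and 0.05 m and z of pan in the frame of warmer between 0.022 and 0.038 m and angle between pan's own z axis and vertical below 0.05 rad and linear speed of each of pan, pan_hook below 0.02 m/s and x of pan_hook in the frame of hook_rest between -0.012 and 0.012 m and y of pan_hook in the frame of hook_rest between -0.008 and 0.008 m and z of pan_hook in the frame of hook_rest between 0.048 and 0.062 m and angle between the x axis of pan_hook and the x axis of hook_rest, either way round below 0.12 rad and x of hook_crook in the frame of hook_rest above 0.1 m and angle between pan_hook's own z axis and vertical below 0.2 rad and x of roll_1 in the frame of pan between -0.045 and 0.045 m and y of roll_1 in the frame of pan between -0.08 and 0.08 m and z of roll_1 in the frame of pan between -0.003 and 0.012 m and angle between each of roll_1, roll_2's own z axis and vertical below 0.3 rad and x of roll_2 in the frame of pan between -0.045 and 0.045 m and y of roll_2 in the frame of pan between -0.08 and 0.08 m and z of roll_2 in the frame of pan between -0.003 and 0.012 m); the robot touches nothing.
It fails at once if the gripper or arm touches the hot pan or a roll (contact force between any of the fingers, the arm and pan above 0.5 N or contact force between any of the fingers, the arm and roll_1 above 0.5 N or contact force between any of the fingers, the arm and roll_2 above 0.5 N).
It fails at once if the pan is tipped more than 0.24 rad (angle between pan's own z axis and vertical above 0.24 rad).
It fails at once if a roll leaves the pan (distance between any of roll_1, roll_2 and pan above 0.11 m).
It fails at once if a bystander jar is pushed more than 20 mm or tipped (distance of any of pickle_jar, sauce_jar, spice_jar from where it was at the start of the episode above 0.02 m or angle between any of pickle_jar, sauce_jar, spice_jar's own z axis and vertical above 0.3 rad).
It also fails if it takes over 58 s, if anything falls off the work surface, if the arm or the gripper's body presses on something with over 40 N, if the wrist force passes 120 N, or if a joint passes its speed limit or range.

## Working session

There is one attempt and no reset: what is moved stays moved. The work goes in short steps, Python scripts to look and compute and a shell command to move; the robot and the scene stay as the last step left them, time stands still between calls to the robot, and variables do not carry over. Pictures are saved under pics/ and viewed, at most 10 in all, crops included, and the job is handed in when it is done.

```bash
ls; mkdir -p pics
python3 - <<'E'
from cell import manip, grab_frame
import cv2,pickle
print(manip.state())
for n in ("scene","top","wrist"):
    f=grab_frame(n); pickle.dump(f,open(f'pics/{n}0.pkl','wb')); cv2.imwrite(f'pics/{n}0.png',f["image"][:,:,::-1]); print(n,f["K"].tolist(),f["R"].round(4).tolist(),f["t"].round(4).tolist())
E
```

```text
pics
{'time': 0.0, 'joints': array([-1.41859017,  0.43523625,  0.02495823,  1.57410963, -0.0116065 ,
        1.13401265, -0.0750983 ]), 'qvel': array([-0.0008222 ,  0.00046775, -0.00127972, -0.00103429,  0.00015424,
       -0.00085631,  0.00036149]), 'joint_efforts': array([ 2.95883310e-04, -6.70473647e+01,  1.02553222e+00, -3.16215205e+01,
        1.57364644e-02,  1.24320816e-02,  2.43489222e-05]), 'ee_pos': array([0.15745488, 0.60432829, 0.2445127 ]), 'eef_rot': array([ 1.27087234e-01,  9.91891213e-01, -8.09661191e-04, -3.57621438e-05]), 'contact_force': array([-0.82118176,  0.21412878, -0.16240792]), 'ft_torque': array([ 0.023189  ,  0.01001877, -0.04419472]), 'finger_force': 0.0, 'opening': 1.0009153338808776}
scene [[494.1076230611957, 0.0, 278.03767759023754], [0.0, 494.1076230611957, 207.87026558776145], [0.0, 0.0, 1.0]] [[0.8721, -0.4892, 0.0114], [-0.2357, -0.4403, -0.8664], [0.4289, 0.7528, -0.4993]] [-0.4635, 0.199, 1.2008]
top [[546.2383327124867, 0.0, 281.449924126371], [0.0, 546.2383327124867, 216.10898986111303], [0.0, 0.0, 1.0]] [[0.3094, -0.9509, 0.0066], [-0.7533, -0.2493, -0.6085], [0.5803, 0.1833, -0.7935]] [-0.1159, 0.4394, 1.2068]
wrist [[325.19226210127806, 0.0, 283.7940486022568], [0.0, 325.19226210127806, 201.91802534639032], [0.0, 0.0, 1.0]] [[0.2513, 0.9679, -0.0028], [0.9354, -0.2421, 0.2577], [0.2488, -0.0674, -0.9662]] [-0.6232, -0.0336, 0.3788]
```

Run:
```python
import cv2,numpy as np
a=[cv2.imread(f'pics/{n}0.png') for n in("scene","top")]
for n,i in zip(("s","t"),a): cv2.imwrite(f'pics/{n}0b.png',cv2.resize(i,(800,600),interpolation=cv2.INTER_CUBIC))
```

```text
(no output)
```

View pics/s0b.png

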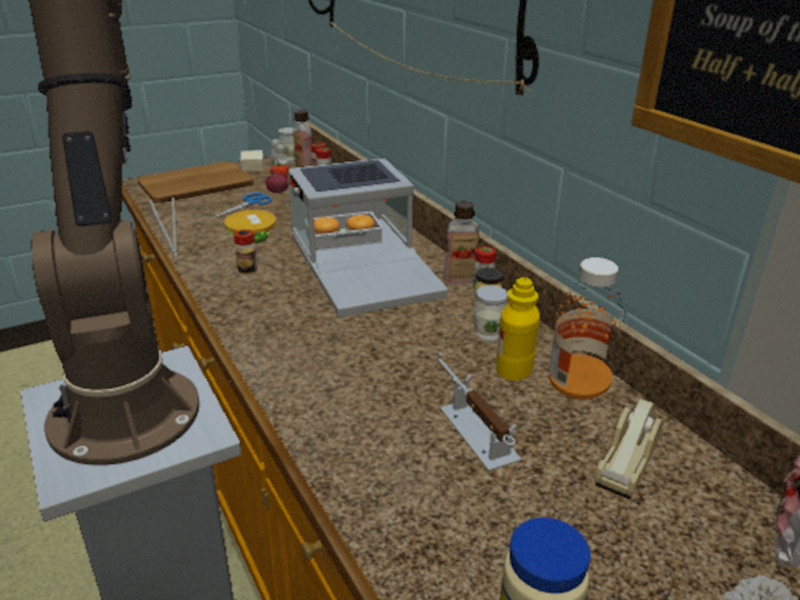

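View pics/t0b.png

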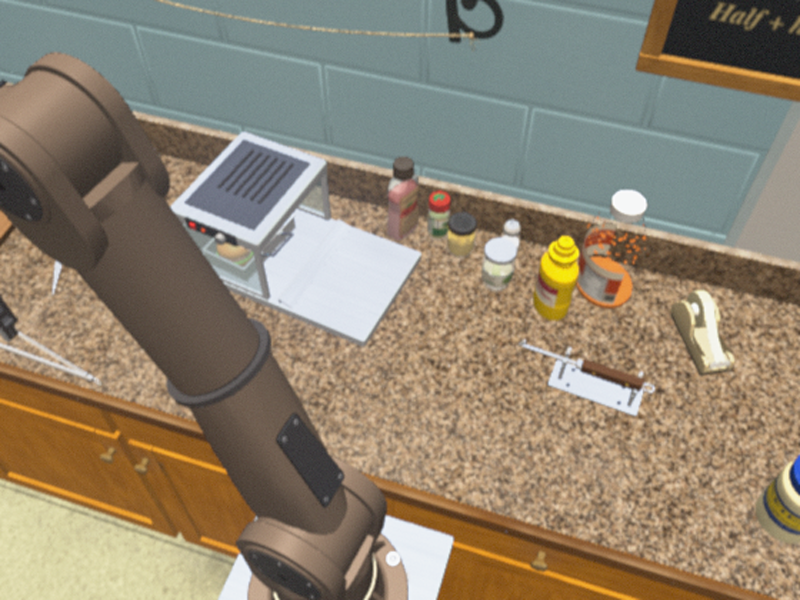

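```bash
cat > h.py <<'E'
import numpy as np,pickle,cv2
from scipy.optimize import least_squares
def load(n): return pickle.load(open(f'pics/{n}.pkl','rb'))
def proj(f,X):
    c=np.atleast_2d(X)@f['R'].T+f['t']
    if f.get('fish') or abs(f['K'][0,0]-325.19)<1:
        r=np.hypot(c[:,0],c[:,1]);th=np.arctan2(r,c[:,2]);s=th/np.maximum(r,1e-9)
        return np.c_[c[:,0]*s*f['K'][0,0]+f['K'][0,2],c[:,1]*s*f['K'][1,1]+f['K'][1,2]]
    p=c@f['K'].T; return p[:,:2]/p[:,2:]
def tri(fs,ps):
    r=least_squares(lambda X:np.concatenate([(proj(f,X)[0]-p) for f,p in zip(fs,ps)]),[0.6,0.1,0.05])
    return r.x,np.abs(r.fun).max()
def crop(n,c,r,w,h,s,grid=10):
    im=cv2.imread(f'pics/{n}.png')[r:r+h,c:c+w]; im=cv2.resize(im,None,fx=s,fy=s,interpolation=cv2.INTER_CUBIC)
    for k in range(-(-c//grid)*grid,c+w,grid):
        x=(k-c)*s; cv2.line(im,(x,0),(x,6),(0,255,255),1); cv2.putText(im,str(k),(x,16),0,.33,(0,255,255),1)
    for k in range(-(-r//grid)*grid,r+h,grid):
        y=(k-r)*s; cv2.line(im,(0,y),(6,y),(0,255,255),1); cv2.putText(im,str(k),(8,y+4),0,.33,(0,255,255),1)
    return im
E
python3 - <<'E'
from h import *
a=crop('scene0',195,105,120,110,3,20);b=crop('scene0',295,240,75,90,4,20)
c=crop('top0',115,85,190,155,3,20)[:, :];d=crop('top0',355,225,110,75,4,20)
C=np.zeros((600,800,3),np.uint8)
# two rows
a=cv2.resize(a,None,fx=.85,fy=.85)
b=crop('scene0',300,245,70,85,3,10);a=crop('scene0',200,110,115,110,3,10);c=crop('top0',120,85,180,100,2,10);d=crop('top0',360,232,105,60,4,10)
for im,x,y in((a,0,0),(b,346,0),(d,0,340)): C[y:y+im.shape[0],x:x+im.shape[1]]=im[:600-y,:800-x]
e=crop('scene0',325,190,50,60,4,10);C[0:240,570:770]=e
e=crop('top0',165,155,120,85,3,10);C[340:595,430:790]=e
cv2.imwrite('pics/m1.png',C)
E
```

```text
(no output)
```

View pics/m1.png

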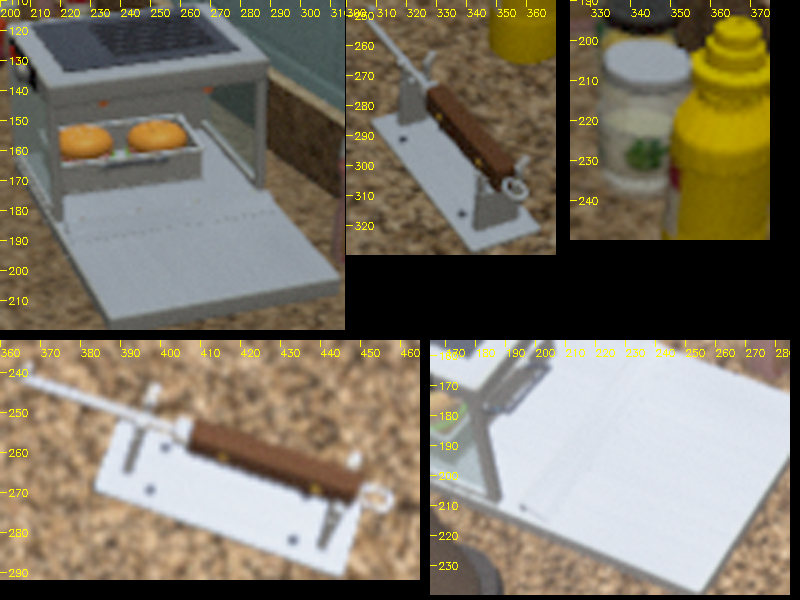

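```bash
cat >> h.py <<'E'
def pose(q,P):
    c,s=np.cos(q[2]),np.sin(q[2]); P=np.atleast_2d(P)
    return np.c_[q[0]+c*P[:,0]-s*P[:,1],q[1]+s*P[:,0]+c*P[:,1],P[:,2]]
def fit(obs,q0):
    fun=lambda q:np.concatenate([proj(f,pose(q,P))[0]-p for f,P,p in obs])
    r=least_squares(fun,q0,loss='soft_l1'); return r.x,fun(r.x).reshape(-1,2)
E
python3 - <<'E'
from h import *
S=load('scene0');T=load('top0')
z=.004
o=[(S,[.0825,.03,z],(308.7,284.5)),(S,[-.0825,.03,z],(341,328)),(S,[-.0825,-.03,z],(364.7,320.7)),(T,[.0825,.03,z],(383.9,269.5)),(T,[-.0825,.03,z],(446,291)),(T,[-.0825,-.03,z],(450,272.5)),(T,[.0825,-.03,z],(389.5,252.5))]
q,r=fit(o,[.6,-.2,1.4]);print('rest',q.round(4),r.round(1).tolist())
# free tri
for n,a,b in(("left",(308.7,284.5),(383.9,269.5)),("near tail",(341,328),(446,291)),('tip',(441*.7,357*.7),(522*.7,343*.7)),
 ('wfl',(233,215),(254,238)),('wfr',(311,208),(294,176)),('handle front',(328,275),(407,255)),('handle tail',(355,306),(450,268))): print(n,tri([S,T],[a,b]))
o=[(S,[-.19,.125,0],(233,215.5)),(S,[-.19,-.125,0],(311,208)),(T,[-.19,.125,0],(254,237.5)),(T,[-.19,-.125,.03],(294,175))]
q,r=fit(o,[.6,.2,1.4]);print('w',q.round(4),r.round(1).tolist())
E
```

```text
rest [ 0.4995 -0.3315  1.4767] [[-0.8, 1.1], [0.8, 1.4], [0.3, 1.2], [-1.1, -0.6], [-1.2, 0.0], [0.1, 0.1], [-0.2, -1.0]]
left (array([ 0.47595161, -0.24977599,  0.00867204]), np.float64(0.7487209680309661))
near tail (array([ 0.45786033, -0.41252238,  0.01146331]), np.float64(0.03017541037814908))
tip (array([ 0.51514413, -0.18466067,  0.05931135]), np.float64(0.5016207912582615))
wfl (array([0.43833627, 0.09834808, 0.03910749]), np.float64(1.0699776575395106))
wfr (array([0.69635893, 0.06880732, 0.01270656]), np.float64(2.8430428245893324))
handle front (array([ 0.49936981, -0.29578291,  0.06201931]), np.float64(0.0073279207452117134))
handle tail (array([ 0.49738477, -0.40619377,  0.05419505]), np.float64(0.8272155737907951))
w [0.63   0.2864 1.2857] [[1.1, 2.3], [2.1, 1.3], [-11.6, 0.8], [-0.9, -0.1]]
```

```bash
cat >> h.py <<'E'
from scipy.spatial.transform import Rotation as Ro
def tool(heading,pitch=0):
    "hook-heading (deg) = tool x heading; pitch nose-down deg about the tool y"
    x=np.array([np.cos(np.radians(heading)),np.sin(np.radians(heading)),0]);z=np.array([0,0,-1.]);y=np.cross(z,x)
    return Ro.from_matrix(np.c_[x,y,z])*Ro.from_rotvec([0,np.radians(pitch),0])
def plan(p,q,wps):
    "p,q now; wps: (pos,Ro,n). prints rows"
    p=np.array(p);C=q if isinstance(q,Ro) else Ro.from_quat(q)
    for P,R,n in wps:
        P=np.array(P);rv=(C.inv()*R).as_rotvec();
        print('--- n',n)
        for k in range(n):
            d=C.inv().apply((P-p)/n); w=np.degrees(rv/n)
            print([*w.round(2),*d.round(1)])
            p=p+(P-p)/n*(1); n2=n
            C=C*Ro.from_rotvec(rv/n)
            P_left=P
            n-=1; 
            if n==0:break
            rv=(C.inv()*R).as_rotvec()
E
python3 - <<'E'
from h import *
from cell import manip
s=manip.state();W=load('wrist0')
R=Ro.from_quat(s['eef_rot']);c=-W['R'].T@W['t'];print('cam in tool',R.inv().apply(c-s['ee_pos']),(W['R']@R.as_matrix()).round(3).tolist())
g=tool(84.6)
plan(s['ee_pos'],R,[([.35,.40,.33],Ro.from_euler('z',-20,degrees=True)*R,6),([.57,0.05,.33],Ro.from_euler('z',-50,degrees=True)*R,10),([.498,-.355,.2],g,10)])
E
```

```text
cam in tool [ 0.06563917 -0.00063655 -0.12822424] [[0.001, 1.0, 0.002], [-0.966, 0.001, -0.258], [-0.258, -0.001, 0.966]]
--- n 6
[np.float64(0.0), np.float64(0.0), np.float64(3.33), np.float64(-0.0), np.float64(-0.0), np.float64(-0.0)]
[np.float64(0.0), np.float64(0.0), np.float64(3.33), np.float64(-0.0), np.float64(-0.0), np.float64(-0.0)]
[np.float64(0.0), np.float64(0.0), np.float64(3.33), np.float64(-0.0), np.float64(-0.0), np.float64(-0.0)]
[np.float64(0.0), np.float64(0.0), np.float64(3.33), np.float64(-0.0), np.float64(-0.0), np.float64(-0.0)]
[np.float64(0.0), np.float64(0.0), np.float64(3.33), np.float64(-0.0), np.float64(-0.0), np.float64(-0.0)]
[np.float64(0.0), np.float64(0.0), np.float64(3.33), np.float64(-0.0), np.float64(-0.0), np.float64(-0.0)]
--- n 10
[np.float64(0.0), np.float64(0.0), np.float64(3.0), np.float64(-0.0), np.float64(-0.0), np.float64(0.0)]
[np.float64(0.0), np.float64(0.0), np.float64(3.0), np.float64(-0.0), np.float64(-0.0), np.float64(0.0)]
[np.float64(0.0), np.float64(0.0), np.float64(3.0), np.float64(-0.0), np.float64(-0.0), np.float64(0.0)]
[np.
[... 1117 characters left out ...]
np.float64(-0.0), np.float64(-0.0), np.float64(0.0)]
[np.float64(-0.01), np.float64(0.0), np.float64(3.08), np.float64(-0.0), np.float64(-0.0), np.float64(0.0)]
[np.float64(-0.01), np.float64(0.0), np.float64(3.08), np.float64(-0.0), np.float64(-0.0), np.float64(0.0)]
[np.float64(-0.01), np.float64(0.0), np.float64(3.08), np.float64(-0.0), np.float64(-0.0), np.float64(0.0)]
[np.float64(-0.01), np.float64(0.0), np.float64(3.08), np.float64(-0.0), np.float64(-0.0), np.float64(0.0)]
[np.float64(-0.01), np.float64(0.0), np.float64(3.08), np.float64(-0.0), np.float64(-0.0), np.float64(0.0)]
[np.float64(-0.01), np.float64(0.0), np.float64(3.08), np.float64(-0.0), np.float64(-0.0), np.float64(0.0)]
```

```bash
cat >> h.py <<'E'
def plan(p,q,wps):
    p=np.array(p);C=q if isinstance(q,Ro) else Ro.from_quat(q)
    for P,R,n in wps:
        P=np.array(P,float);st=(P-p)/n*1000;rv=(C.inv()*R).as_rotvec()/n
        print('---',n,'w/row',np.degrees(rv).round(2))
        for k in range(n):
            print('  d',C.inv().apply(st).round(1)); C=C*Ro.from_rotvec(rv)
            if np.linalg.norm(rv)<1e-3: break
        p=P
E
python3 - <<'E'
from h import *
from cell import manip
s=manip.state();R=Ro.from_quat(s['eef_rot']);g=tool(84.6)
plan(s['ee_pos'],R,[([.35,.40,.33],R,7),([.57,0.05,.33],R,9),([.57,.05,.33],g,10),([.498,-.355,.2],g,10)])
E
```

```text
--- 7 w/row [0. 0. 0.]
  d [-34.  -21.3 -12.2]
--- 9 w/row [0. 0. 0.]
  d [-33.5 -31.5   0. ]
--- 10 w/row [-0.01  0.01  8.08]
  d [0. 0. 0.]
  d [0. 0. 0.]
  d [0. 0. 0.]
  d [0. 0. 0.]
  d [0. 0. 0.]
  d [0. 0. 0.]
  d [0. 0. 0.]
  d [0. 0. 0.]
  d [0. 0. 0.]
  d [0. 0. 0.]
--- 10 w/row [-0.  0. -0.]
  d [-41.   -3.4  13. ]
```

```bash
python3 -m handwheel '[{"dx":-34,"dy":-21.3,"dz":-12.2,"claw":0.2},{"dx":-34,"dy":-21.3,"dz":-12.2},{"dx":-34,"dy":-21.3,"dz":-12.2},{"dx":-34,"dy":-21.3,"dz":-12.2},{"dx":-34,"dy":-21.3,"dz":-12.2},{"dx":-34,"dy":-21.3,"dz":-12.2},{"dx":-34,"dy":-21.3,"dz":-12.2},{"dx":-33.5,"dy":-31.5},{"dx":-33.5,"dy":-31.5},{"dx":-33.5,"dy":-31.5},{"dx":-33.5,"dy":-31.5},{"dx":-33.5,"dy":-31.5},{"dx":-33.5,"dy":-31.5},{"dx":-33.5,"dy":-31.5},{"dx":-33.5,"dy":-31.5},{"dx":-33.5,"dy":-31.5}]'
python3 -m handwheel '[{"wz":8.08},{"wz":8.08},{"wz":8.08},{"wz":8.08},{"wz":8.08},{"wz":8.08},{"wz":8.08},{"wz":8.08},{"wz":8.08},{"wz":8.08},{"dx":-41,"dy":-3.4,"dz":10},{"dx":-41,"dy":-3.4,"dz":10},{"dx":-41,"dy":-3.4,"dz":10},{"dx":-41,"dy":-3.4,"dz":10},{"dx":-41,"dy":-3.4,"dz":10},{"dx":-41,"dy":-3.4,"dz":10},{"dx":-41,"dy":-3.4,"dz":10},{"dx":-41,"dy":-3.4,"dz":10},{"dx":-41,"dy":-3.4,"dz":10},{"dx":-41,"dy":-3.4,"dz":10}]'
python3 - <<'E'
from h import *
from cell import manip, grab_frame
for i in(1,):
  for n in ("scene","top","wrist"):
    f=grab_frame(n); pickle.dump(f,open(f'pics/{n}{i}.pkl','wb')); cv2.imwrite(f'pics/{n}{i}.png',f["image"][:,:,::-1])
s=manip.state();print(s['joints'].round(3),s['ee_pos'].round(4),s['eef_rot'].round(4))
C=np.zeros((600,800,3),np.uint8)
e=crop('top1',95,80,205,165,3,20)[:300];e=crop('top1',110,85,190,150,2,10);C[:300,:380]=e
w=cv2.imread('pics/wrist1.png');C[:315,380:800]=cv2.resize(w,(420,315))
C[320:600,:360]=crop('scene1',200,120,120,93,3,10)[:280]
C[320:600,400:760]=crop('top1',150,150,90,70,4,10)
cv2.imwrite('pics/m2.png',C)
E
```

```text
[-1.419  0.435  0.025  1.573 -0.012  1.134 -0.075] [0.1576 0.6047 0.2451] [ 1.271e-01  9.919e-01 -3.000e-04  0.000e+00]$[0]: bad value
$[0]: bad value
Traceback (most recent call last):
ValueError: could not broadcast input array from shape (279,360,3) into shape (280,360,3)
```

```bash
python3 -m handwheel '[{"wx":0,"wy":0,"wz":0,"dx":-34,"dy":-21.3,"dz":-12.2,"claw":0.2},{"wx":0,"wy":0,"wz":0,"dx":-34,"dy":-21.3,"dz":-12.2,"claw":0.2},{"wx":0,"wy":0,"wz":0,"dx":-34,"dy":-21.3,"dz":-12.2,"claw":0.2},{"wx":0,"wy":0,"wz":0,"dx":-34,"dy":-21.3,"dz":-12.2,"claw":0.2},{"wx":0,"wy":0,"wz":0,"dx":-34,"dy":-21.3,"dz":-12.2,"claw":0.2},{"wx":0,"wy":0,"wz":0,"dx":-34,"dy":-21.3,"dz":-12.2,"claw":0.2},{"wx":0,"wy":0,"wz":0,"dx":-34,"dy":-21.3,"dz":-12.2,"claw":0.2},{"wx":0,"wy":0,"wz":0,"dx":-33.5,"dy":-31.5,"dz":0,"claw":0.2},{"wx":0,"wy":0,"wz":0,"dx":-33.5,"dy":-31.5,"dz":0,"claw":0.2},{"wx":0,"wy":0,"wz":0,"dx":-33.5,"dy":-31.5,"dz":0,"claw":0.2},{"wx":0,"wy":0,"wz":0,"dx":-33.5,"dy":-31.5,"dz":0,"claw":0.2},{"wx":0,"wy":0,"wz":0,"dx":-33.5,"dy":-31.5,"dz":0,"claw":0.2},{"wx":0,"wy":0,"wz":0,"dx":-33.5,"dy":-31.5,"dz":0,"claw":0.2},{"wx":0,"wy":0,"wz":0,"dx":-33.5,"dy":-31.5,"dz":0,"claw":0.2},{"wx":0,"wy":0,"wz":0,"dx":-33.5,"dy":-31.5,"dz":0,"claw":0.2},{"wx":0,"wy":0,"wz":0,"dx":-33.5,"dy":-31.5,"dz":0,"claw":0.2}]'
```

```text
time: 1.9
ee_pos: [0.5712, 0.0486, 0.3309]
eef_rot: [0.127, 0.992, 0.0, 0.0]
contact_force: [-0.1, -0.5, 0.2]
opening: 0.597
finger_force: 0.0
```

```bash
python3 -c "
from cell import manip;print(manip.state()['joints'].round(2))"; python3 -m handwheel '[{"wx":0,"wy":0,"wz":8.08,"dx":0,"dy":0,"dz":0,"claw":0.2},{"wx":0,"wy":0,"wz":8.08,"dx":0,"dy":0,"dz":0,"claw":0.2},{"wx":0,"wy":0,"wz":8.08,"dx":0,"dy":0,"dz":0,"claw":0.2},{"wx":0,"wy":0,"wz":8.08,"dx":0,"dy":0,"dz":0,"claw":0.2},{"wx":0,"wy":0,"wz":8.08,"dx":0,"dy":0,"dz":0,"claw":0.2},{"wx":0,"wy":0,"wz":8.08,"dx":0,"dy":0,"dz":0,"claw":0.2},{"wx":0,"wy":0,"wz":8.08,"dx":0,"dy":0,"dz":0,"claw":0.2},{"wx":0,"wy":0,"wz":8.08,"dx":0,"dy":0,"dz":0,"claw":0.2},{"wx":0,"wy":0,"wz":8.08,"dx":0,"dy":0,"dz":0,"claw":0.2},{"wx":0,"wy":0,"wz":8.08,"dx":0,"dy":0,"dz":0,"claw":0.2},{"wx":0,"wy":0,"wz":0,"dx":-41,"dy":-3.4,"dz":10,"claw":0.2},{"wx":0,"wy":0,"wz":0,"dx":-41,"dy":-3.4,"dz":10,"claw":0.2},{"wx":0,"wy":0,"wz":0,"dx":-41,"dy":-3.4,"dz":10,"claw":0.2},{"wx":0,"wy":0,"wz":0,"dx":-41,"dy":-3.4,"dz":10,"claw":0.2},{"wx":0,"wy":0,"wz":0,"dx":-41,"dy":-3.4,"dz":10,"claw":0.2},{"wx":0,"wy":0,"wz":0,"dx":-41,"dy":-3.4,"dz":10,"claw":0.2},{"wx":0,"wy":0,"wz":0,"dx":-41,"dy":-3.4,"dz":10,"claw":0.2},{"wx":0,"wy":0,"wz":0,"dx":-41,"dy":-3.4,"dz":10,"claw":0.2},{"wx":0,"wy":0,"wz":0,"dx":-41,"dy":-3.4,"dz":10,"claw":0.2},{"wx":0,"wy":0,"wz":0,"dx":-41,"dy":-3.4,"dz":10,"claw":0.2}]'
cat >> h.py <<'E'
def snap(i,names=("scene","top","wrist")):
    from cell import grab_frame
    for n in names:
        f=grab_frame(n); pickle.dump(f,open(f'pics/{n}{i}.pkl','wb')); cv2.imwrite(f'pics/{n}{i}.png',f["image"][:,:,::-1])
def paste(C,im,x,y):
    h=min(im.shape[0],C.shape[0]-y);w=min(im.shape[1],C.shape[1]-x);C[y:y+h,x:x+w]=im[:h,:w]
E
python3 - <<'E'
from h import *
from cell import manip
snap(1)
s=manip.state();print(s['joints'].round(3),s['ee_pos'].round(4),s['eef_rot'].round(4))
C=np.zeros((600,800,3),np.uint8)
paste(C,crop('top1',110,85,190,150,2,10),0,0)
w=cv2.imread('pics/wrist1.png');paste(C,cv2.resize(w,(420,315)),380,0)
paste(C,crop('scene1',200,120,120,93,3,10),0,320)
paste(C,crop('top1',150,150,90,70,4,10),400,320)
cv2.imwrite('pics/m2.png',C)
E
```

```text
[-0.47  0.29  0.39  1.59 -0.11  1.27  1.26]
time: 3.9
ee_pos: [0.4978, -0.3562, 0.2303]
eef_rot: [0.739, 0.673, 0.0, 0.0]
contact_force: [1.2, -0.1, -0.3]
opening: 0.6
finger_force: 0.0
[ 0.065  0.487  0.704  1.667 -0.341  1.116  0.764] [ 0.4959 -0.3581  0.2301] [ 7.416e-01  6.709e-01 -1.000e-03 -2.000e-04]
```

View pics/m2.png

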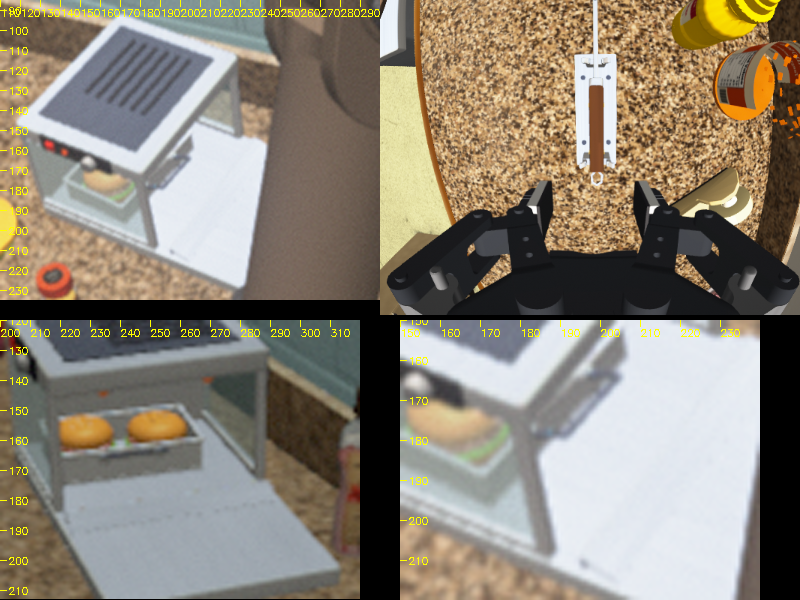

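Run:
```python
from h import *
W=load('wrist1');T=load('top0');S=load('scene0')
def ends(n,c,r,w,h):
    im=cv2.imread(f'pics/{n}.png')[r:r+h,c:c+w].astype(int);b,g,R=im[...,0],im[...,1],im[...,2]
    m=((R-b>30)&(R<165)&(R-g>22)).astype(np.uint8)
    m=cv2.morphologyEx(m,cv2.MORPH_OPEN,np.ones((2,2)))
    k,l,st,_=cv2.connectedComponentsWithStats(m);i=1+np.argmax(st[1:,4]);ys,xs=np.nonzero(l==i)
    P=np.c_[xs+c,ys+r].astype(float);mu=P.mean(0);u=np.linalg.svd(P-mu,full_matrices=False)[2][0];t=(P-mu)@u
    print(n,st[i,4],'len',np.ptp(t),'wid',np.ptp((P-mu)@[-u[1],u[0]]));e=[mu+u*np.percentile(t,.5),mu+u*np.percentile(t,99.5)]
    return e
w=sorted(ends('wrist1',255,95,70,145),key=lambda e:e[1])
t=sorted(ends('top0',400,245,55,35),key=lambda e:e[0]); s=sorted(ends('scene0',320,268,40,45),key=lambda e:e[0])
for i,n in enumerate(('front','tail')):
    print(n,w[i].round(1),t[i].round(1),s[i].round(1))
    for nm,F,Q in(('wt',[W,T],[w,t]),('wts',[W,T,S],[w,t,s])):
        X,e=tri(F,[q[i] for q in Q]);print(nm,X.round(4),round(e,2))
```

```text
wrist1 2162 len 117.30223834542217 wid 24.02867940905498
top0 528 len 46.15183759273718 wid 25.006153094048166
scene0 231 len 37.450628031302465 wid 6.949673512280537
front [288.5 115.1] [410.4 251.9] [330.3 274.9]
wt [ 0.5039 -0.2969  0.0733] 1.86
wts [ 0.5044 -0.2971  0.0648] 2.34
tail [290.3 230.1] [453.  266.9] [354.7 302.4]
wt [ 0.4953 -0.4056  0.0638] 2.66
wts [ 0.4952 -0.4056  0.0636] 2.69
```

Run:
```python
from h import *
from cell import manip
W=load('wrist1')
P=[]
for p in((288.5,114.6),(290.3,230.6)):
    r=least_squares(lambda x:proj(W,[x[0],x[1],.065])[0]-p,[.5,-.35]).x;print(r.round(4));P.append(r)
d=P[0]-P[1];print(np.linalg.norm(d),np.degrees(np.arctan2(d[1],d[0])),(P[0]+P[1])/2)
s=manip.state();u=d/np.linalg.norm(d);m=(P[0]+P[1])/2-.012*u;h=np.degrees(np.arctan2(d[1],d[0]))
plan(s['ee_pos'],s['eef_rot'],[([*m,.12],tool(h),5),([*m,.05],tool(h),5)])
```

```text
[ 0.5041 -0.2958]
[ 0.495  -0.4045]
0.1090804318505924 85.24271313912114 [ 0.49952912 -0.35017672]
--- 5 w/row [-0.02  0.01 -0.19]
  d [-0.7  0.6 22. ]
  d [-0.7  0.6 22. ]
  d [-0.7  0.6 22. ]
  d [-0.7  0.6 22. ]
  d [-0.7  0.6 22. ]
--- 5 w/row [ 0. -0. -0.]
  d [-0. -0. 14.]
```

```bash
python3 -m handwheel '[{"wx":0,"wy":0,"wz":-0.2,"dx":-0.7,"dy":0.6,"dz":22,"claw":0.2},{"wx":0,"wy":0,"wz":-0.2,"dx":-0.7,"dy":0.6,"dz":22,"claw":0.2},{"wx":0,"wy":0,"wz":-0.2,"dx":-0.7,"dy":0.6,"dz":22,"claw":0.2},{"wx":0,"wy":0,"wz":-0.2,"dx":-0.7,"dy":0.6,"dz":22,"claw":0.2},{"wx":0,"wy":0,"wz":-0.2,"dx":-0.7,"dy":0.6,"dz":22,"claw":0.2},{"wx":0,"wy":0,"wz":0,"dx":0,"dy":0,"dz":14,"claw":0.2},{"wx":0,"wy":0,"wz":0,"dx":0,"dy":0,"dz":14,"claw":0.2},{"wx":0,"wy":0,"wz":0,"dx":0,"dy":0,"dz":14,"claw":0.2},{"wx":0,"wy":0,"wz":0,"dx":0,"dy":0,"dz":14,"claw":0.2},{"wx":0,"wy":0,"wz":0,"dx":0,"dy":0,"dz":14,"claw":0.2},{"wx":0,"wy":0,"wz":0,"dx":0,"dy":0,"dz":0,"claw":0.2},{"wx":0,"wy":0,"wz":0,"dx":0,"dy":0,"dz":0,"claw":0.2}]'
python3 - <<'E'
from h import *
from cell import manip
snap(2)
s=manip.state();print(s['joints'].round(3),s['ee_pos'].round(4),Ro.from_quat(s['eef_rot']).as_matrix().round(4)[:,0])
E
```

```text
time: 5.25
ee_pos: [0.5006, -0.3587, 0.0505]
eef_rot: [0.734, 0.679, -0.0, -0.0]
contact_force: [-0.0, -0.3, -0.2]
opening: 0.604
finger_force: 0.0
[ 0.166  0.692  0.561  1.816 -0.504  0.779  0.912] [ 0.5012 -0.359   0.0514] [ 7.69e-02  9.97e-01 -6.00e-04]
```

```bash
python3 -m handwheel '[{"wx":0,"wy":0,"wz":0,"dx":0,"dy":-1.5,"dz":0,"claw":0.2},{"wx":0,"wy":0,"wz":0,"dx":0,"dy":0,"dz":0,"claw":-1},{"wx":0,"wy":0,"wz":0,"dx":0,"dy":0,"dz":0,"claw":-1},{"wx":0,"wy":0,"wz":0,"dx":0,"dy":0,"dz":0,"claw":-1},{"wx":0,"wy":0,"wz":0,"dx":0,"dy":0,"dz":0,"claw":-1},{"wx":0,"wy":0,"wz":0,"dx":0,"dy":0,"dz":0,"claw":-1},{"wx":0,"wy":0,"wz":0,"dx":0,"dy":0,"dz":0,"claw":-1},{"wx":0,"wy":0,"wz":0,"dx":0,"dy":0,"dz":0,"claw":-1},{"wx":0,"wy":0,"wz":0,"dx":0,"dy":0,"dz":0,"claw":-1},{"wx":0,"wy":0,"wz":0,"dx":0,"dy":0,"dz":0,"claw":-1},{"wx":0,"wy":0,"wz":0,"dx":0,"dy":0,"dz":0,"claw":-1}]' 120
python3 - <<'E'
from h import *
from cell import manip
s=manip.state();print(s['ee_pos'].round(4),s['eef_rot'].round(4),s['finger_force'],s['opening'])
np.save('grasp.npy',np.r_[s['ee_pos'],s['eef_rot']])
E
```

```text
time: 6.5
ee_pos: [0.4994, -0.3585, 0.0512]
eef_rot: [0.734, 0.679, 0.0, 0.0]
contact_force: [-1.4, 1.0, 5.9]
opening: 0.188
finger_force: 117.1
[ 0.4994 -0.3585  0.0512] [7.338e-01 6.794e-01 2.000e-04 1.000e-04] 117.07118511199951 0.18804493987077153
```

Run:
```python
from h import *
S=load('scene1');T=load('top1')
def res(q):
    w,b=q[3],q[4]
    o=[(T,[.018,w,.198],(177.5,162.5)),(T,[b,w,.198],(120,147.5)),(T,[b,-w,.198],(170,96)),(T,[.018,-w,.198],(229,117.5)),
    (T,[.022,.125,.03],(186.3,208.3)),(S,[.022,.119,.03],(219,183.3)),(S,[.022,-.119,.03],(287.3,172.7)),
    (S,[-.19,.125,.03],(235,212.7)),(S,[-.19,-.125,.03],(313.3,203.3)),(T,[.018,w,.198],(177.5,162.5))]
    return np.concatenate([proj(f,pose(q[:3],P))[0]-p for f,P,p in o])
r=least_squares(res,[.63,.29,1.3,.125,.21],loss='soft_l1');print(r.x.round(4),np.degrees(r.x[2]));print(r.fun.reshape(-1,2).round(1).tolist() if 0 else res(r.x).reshape(-1,2).round(1).tolist())
q=r.x[:3];np.save('w.npy',q)
C=np.zeros((600,800,3),np.uint8)
lines=[([-.19,.125,.03],[-.19,-.125,.03]),([-.19,.125,.03],[.2,.125,.03]),([-.19,-.125,.03],[.2,-.125,.03]),([0,.113,.042],[0,-.113,.042]),([-.033,.125,.03],[-.033,-.125,.03]),([.018,.125,.198],[.018,-.125,.198]),([.022,.113,.03],[.022,.113,.165]),([.022,-.113,.03],[.022,-.113,.165])]
for n,f,c,r0,w,h,x in(('scene1',S,200,115,115,105,0),('top1',T,135,120,115,120,410)):
    s=3.4
    im=cv2.resize(cv2.imread(f'pics/{n}.png')[r0:r0+h,c:c+w],None,fx=s,fy=s,interpolation=cv2.INTER_CUBIC)
    paste(C,im,x,0)
    for a,b in lines:
        p=(proj(f,pose(q,[a,b]))-[c,r0]+.5)*s
        cv2.line(im,*[tuple(int(v) for v in k) for k in p],(0,0,255),1)
    if n=='top1': pass
    paste(C,cv2.resize(im,None,fx=.55,fy=.55),x,408)
cv2.imwrite('pics/m3.png',C)
```

```text
[0.6011 0.2776 1.4056 0.1141 0.202 ] 80.5352431417307
[[1.4, 2.7], [0.8, -6.2], [0.2, -4.7], [-3.8, -5.8], [-2.2, 0.2], [0.4, -0.3], [-0.7, 0.3], [-0.2, 1.6], [-0.7, -2.2], [1.4, 2.7]]
```

View pics/m3.png

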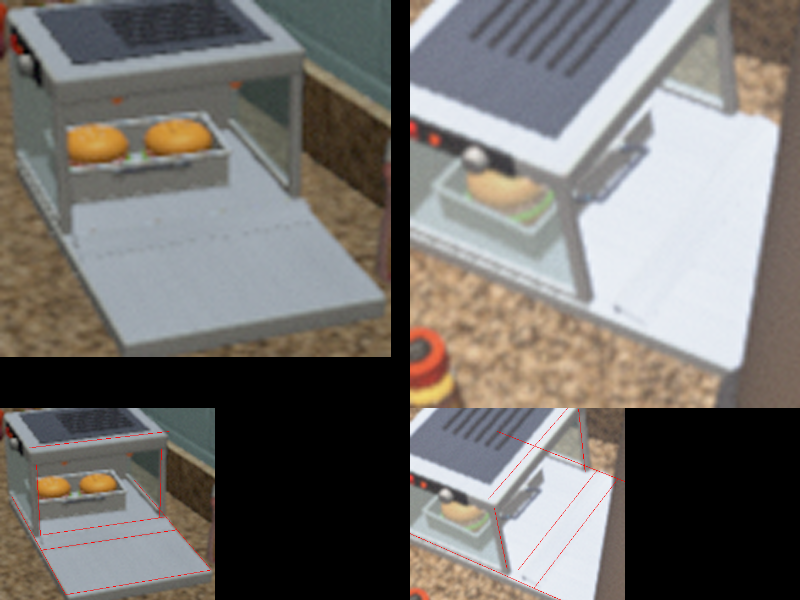

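Run:
```python
from h import *
S=load('scene1');T=load('top1');q=np.load('w.npy')
def inw(X):
    d=X[:2]-q[:2];c,s=np.cos(q[2]),np.sin(q[2]);return np.array([c*d[0]+s*d[1],-s*d[0]+c*d[1],X[2]])
for n,a,b in(('L',(234.7,164.4),(187.9,178.2)),('R',(255.9,161.2),(204.1,164.7))):
    X,e=tri([S,T],[a,b]);print(n,X.round(4),inw(X).round(4),e)
# near rim right corner from scene with z=.068 ; bottom near right corner z=.03
for nm,p,z in(('rimR',(267,159.5),.068),('botR',(267,169.5),.03),('farR',(264,150),.068)):
    r=least_squares(lambda x:proj(S,[x[0],x[1],z])[0]-p,[.6,.35]).x;print(nm,inw(np.r_[r,z]).round(4))
for z in(.062,.075,.09):
    for f,p in((S,(245.3,162.8)),(T,(196,171.5))):
        r=least_squares(lambda x:proj(f,[x[0],x[1],z])[0]-p,[.6,.35]).x;print(z,inw(np.r_[r,z]).round(4))
```

```text
L [0.551  0.3326 0.078 ] [0.0459 0.0584 0.078 ] 0.05472626820042592
R [0.6139 0.3085 0.0821] [ 0.0326 -0.0076  0.0821] 1.2847161456371907
rimR [ 0.0704 -0.0638  0.068 ]
botR [ 0.0699 -0.0636  0.03  ]
farR [ 0.152 -0.08   0.068]
0.062 [0.0806 0.0115 0.062 ]
0.062 [0.0492 0.0156 0.062 ]
0.075 [0.0534 0.0193 0.075 ]
0.075 [0.0414 0.0248 0.075 ]
0.09 [0.0221 0.0283 0.09  ]
0.09 [0.0324 0.0354 0.09  ]
```

```bash
cat >> h.py <<'E'
Q=lambda:np.load('w.npy')
def wp(x,y,z): return pose(Q(),[x,y,z])[0]
def inw(X):
    q=Q();d=np.array(X[:2])-q[:2];c,s=np.cos(q[2]),np.sin(q[2]);return np.array([c*d[0]+s*d[1],-s*d[0]+c*d[1],X[2]])
E
python3 - <<'E'
from h import *
from cell import manip
s=manip.state();p=s['ee_pos'];R=Ro.from_quat(s['eef_rot'])
up=p+[0,0,.12]
plan(p,R,[(up,R,4),(wp(-.26,.06,.17),tool(78,0),9),(wp(-.25,.06,.17),tool(78,-25),4)])
E
```

```text
--- 4 w/row [0. 0. 0.]
  d [  0.   0. -30.]
--- 9 w/row [ 0.   -0.    0.84]
  d [43.2 -3.3  0.1]
  d [43.1 -4.   0.1]
  d [43.  -4.6  0.1]
  d [43.  -5.3  0.1]
  d [42.9 -5.9  0.1]
  d [42.8 -6.5  0.1]
  d [42.7 -7.1  0.1]
  d [42.6 -7.8  0.1]
  d [42.5 -8.4  0.1]
--- 4 w/row [ 0.   -6.25 -0.  ]
  d [ 2.5 -0.1  0. ]
  d [ 2.5 -0.1 -0.3]
  d [ 2.4 -0.1 -0.5]
  d [ 2.4 -0.1 -0.8]
```

```bash
python3 -m handwheel '[{"wx":0,"wy":0,"wz":0,"dx":0,"dy":0,"dz":-20,"claw":-1},{"wx":0,"wy":0,"wz":0,"dx":0,"dy":0,"dz":-30,"claw":-1},{"wx":0,"wy":0,"wz":0,"dx":0,"dy":0,"dz":-35,"claw":-1},{"wx":0,"wy":0,"wz":0,"dx":0,"dy":0,"dz":-35,"claw":-1},{"wx":0,"wy":0,"wz":0.84,"dx":25,"dy":-3,"dz":0,"claw":-1},{"wx":0,"wy":0,"wz":0.84,"dx":43,"dy":-4,"dz":0,"claw":-1},{"wx":0,"wy":0,"wz":0.84,"dx":43,"dy":-5,"dz":0,"claw":-1},{"wx":0,"wy":0,"wz":0.84,"dx":43,"dy":-5,"dz":0,"claw":-1},{"wx":0,"wy":0,"wz":0.84,"dx":43,"dy":-6,"dz":0,"claw":-1},{"wx":0,"wy":0,"wz":0.84,"dx":43,"dy":-7,"dz":0,"claw":-1},{"wx":0,"wy":0,"wz":0.84,"dx":43,"dy":-7,"dz":0,"claw":-1},{"wx":0,"wy":0,"wz":0.84,"dx":43,"dy":-8,"dz":0,"claw":-1},{"wx":0,"wy":0,"wz":0.84,"dx":43,"dy":-8,"dz":0,"claw":-1},{"wx":0,"wy":-6.25,"wz":0,"dx":18,"dy":-1,"dz":0,"claw":-1},{"wx":0,"wy":-6.25,"wz":0,"dx":5,"dy":0,"dz":0,"claw":-1},{"wx":0,"wy":-6.25,"wz":0,"dx":0,"dy":0,"dz":0,"claw":-1},{"wx":0,"wy":-6.25,"wz":0,"dx":0,"dy":0,"dz":0,"claw":-1},{"wx":0,"wy":0,"wz":0,"dx":0,"dy":0,"dz":0,"claw":-1},{"wx":0,"wy":0,"wz":0,"dx":0,"dy":0,"dz":0,"claw":-1}]'
python3 - <<'E'
from h import *
from cell import manip
snap(3)
s=manip.state();print(s['joints'].round(3),inw(s['ee_pos']).round(4),Ro.from_quat(s['eef_rot']).as_matrix().round(3)[:,0])
C=np.zeros((600,800,3),np.uint8)
w=cv2.imread('pics/wrist3.png');paste(C,cv2.resize(w,(800,600)),0,0)
cv2.imwrite('pics/m4.png',C)
E
```

```text
time: 8.4
ee_pos: [0.5013, 0.0373, 0.1698]
eef_rot: [0.758, 0.615, -0.168, 0.136]
contact_force: [-0.5, -0.1, -1.8]
opening: 0.192
finger_force: 117.3
[-1.013  0.571  0.869  1.903 -0.033  1.026 -0.383] [-0.2552  0.0586  0.1707] [ 0.191  0.887 -0.42 ]
```

View pics/m4.png

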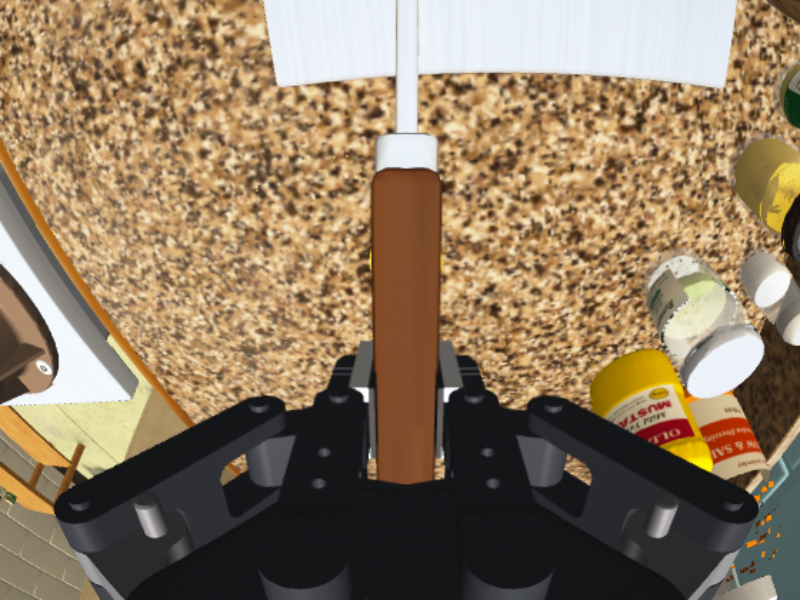

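```bash
python3 -m handwheel '[{"wx":0,"wy":7.5,"wz":0,"dx":0,"dy":0,"dz":0,"claw":-1},{"wx":0,"wy":7.5,"wz":0,"dx":0,"dy":0,"dz":0,"claw":-1},{"wx":0,"wy":7.5,"wz":0,"dx":0,"dy":0,"dz":0,"claw":-1},{"wx":0,"wy":7.5,"wz":0,"dx":0,"dy":0,"dz":0,"claw":-1},{"wx":0,"wy":7.5,"wz":0,"dx":0,"dy":0,"dz":0,"claw":-1},{"wx":0,"wy":7.5,"wz":0,"dx":0,"dy":0,"dz":0,"claw":-1},{"wx":0,"wy":7.5,"wz":0,"dx":0,"dy":0,"dz":0,"claw":-1},{"wx":0,"wy":7.5,"wz":0,"dx":0,"dy":0,"dz":0,"claw":-1},{"wx":0,"wy":0,"wz":0,"dx":0,"dy":0,"dz":0,"claw":-1},{"wx":0,"wy":0,"wz":0,"dx":0,"dy":0,"dz":0,"claw":-1}]'
python3 - <<'E'
from h import *
from cell import manip
snap(4)
s=manip.state();print(s['joints'].round(3),inw(s['ee_pos']).round(4),Ro.from_quat(s['eef_rot']).as_matrix().round(3)[:,0])
C=np.zeros((600,800,3),np.uint8)
w=cv2.imread('pics/wrist4.png');paste(C,cv2.resize(w,(800,600),interpolation=cv2.INTER_CUBIC),0,0)
cv2.imwrite('pics/m5.png',C)
W=load('wrist3');P=[]
for p in((196,60.2),(506.8,60.9)):
    r=least_squares(lambda x:proj(W,[x[0],x[1],.03])[0]-p,[.5,.1]).x;P.append(r);print(r,inw(np.r_[r,.03]))
print(np.linalg.norm(P[1]-P[0]),np.degrees(np.arctan2(*(P[1]-P[0])[::-1]))+90)
E
```

```text
time: 9.55
ee_pos: [0.5014, 0.0348, 0.1703]
eef_rot: [0.743, 0.599, 0.233, -0.188]
contact_force: [0.6, 0.7, -1.8]
opening: 0.191
finger_force: 117.3
[-0.116  0.408  0.443  2.088 -0.965  1.023  0.767] [-0.2524  0.0587  0.1708] [0.167 0.803 0.573]
[0.45007354 0.10183986] [-0.19825073  0.12005624  0.03      ]
[0.69252983 0.06635522] [-0.1933826  -0.12493461  0.03      ]
0.24503921406516732 81.67360012065446
```

View pics/m5.png

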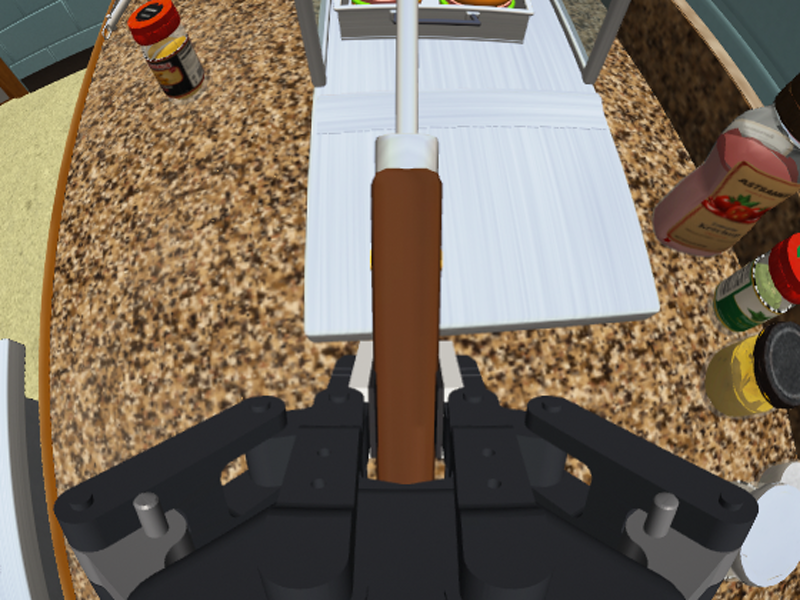

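Run:
```python
from h import *
S=load('scene1');T=load('top1');W3=load('wrist3');W4=load('wrist4');k=.7
o=[(W3,[-.19,.125,.03],(196,60.2)),(W3,[-.19,-.125,.03],(506.8,60.9)),(W4,[-.19,.125,.03],(306*k,334*k)),(W4,[-.19,-.125,.03],(660*k,307*k)),
(S,[-.19,.125,.03],(235,212.7)),(S,[-.19,-.125,.03],(313.3,203.3)),(S,[.022,.119,.03],(219,183.3)),(S,[.022,-.119,.03],(287.3,172.7)),(T,[.022,.125,.03],(186.3,208.3)),
(W4,[-.033,.113,.03],(315*k,132*k)),(W4,[-.033,-.125,.03],(607*k,128*k)),(W4,[.022,.119,.03],(319*k,86*k)),(W4,[.022,-.119,.03],(588*k,83*k))]
q,r=fit(o,Q());print(q.round(4),np.degrees(q[2]),r.round(1).tolist());np.save('w.npy',q)
b=[(W4,[-.05,.085,.03],(341*k,39*k)),(W4,[-.05,-.085,.03],(524*k,42*k)),(W4,[-.05,.085,.068],(338*k,10*k)),(W4,[-.05,-.085,.068],(532*k,12*k)),(S,[-.05,-.085,.068],(267,159.5)),(S,[-.05,-.085,.03],(267,169.5))]
qp,r=fit(b,[.65,.42,1.4]);print('pan',inw([*qp[:2],.03]).round(4),np.degrees(qp[2]-q[2]),r.round(1).tolist());np.save('pan.npy',qp)
X,e=tri([W4,S,T],[(480*k,18*k),(255.9,161.2),(204.1,164.7)]);print('barR',X,inw(X).round(4),e)
X,e=tri([W4,S],[(480*k,18*k),(255.9,161.2)]);print('barR',inw(X).round(4),e)
# predicted bar R end in pan frame per angle
for th in(0,20,30,40,50,60):
    t=np.radians(th);P=pose(qp,[-.053-.034*np.cos(t),-.033,.062+.034*np.sin(t)])[0]
    print(th,inw(P).round(4),[proj(f,P)[0].round(1) for f in(W4,S,T)])
```

```text
[0.598  0.2725 1.4265] 81.73461004726369 [[-4.1, 0.4], [1.8, -0.2], [-2.9, -1.5], [1.7, -0.2], [1.1, 2.8], [0.2, -1.9], [0.2, 0.9], [-1.1, 0.8], [-0.2, 1.9], [5.7, 1.5], [2.9, 0.8], [-0.3, -0.2], [-0.4, -0.4]]
pan [0.1276 0.0132 0.03  ] -2.7045080798577597 [[0.5, 1.0], [-0.1, 0.2], [-0.4, -1.0], [-0.3, -0.3], [0.6, 0.0], [0.6, -0.0]]
barR [0.61863201 0.31136936 0.08123113] [ 0.0414 -0.0148  0.0812] 2.4608323300869017
barR [ 0.0349 -0.0137  0.0869] 0.004536841637133193
0 [ 0.0392 -0.0157  0.062 ] [array([334.6,  26.6]), array([256.1, 167.4]), array([205.8, 166.9])]
20 [ 0.0412 -0.0158  0.0736] [array([335.5,  18.2]), array([255.9, 164. ]), array([204.8, 163.9])]
30 [ 0.0437 -0.0159  0.079 ] [array([335.8,  13.4]), array([255.7, 162.2]), array([203.9, 162.3])]
40 [ 0.0471 -0.0161  0.0839] [array([335.9,   8.6]), array([255.4, 160.5]), array([202.7, 160.7])]
50 [ 0.0513 -0.0162  0.088 ] [array([335.9,   3.8]), array([255. , 158.9]), array([201.3, 159.1])]
60 [ 0.0562 -0.0165  0.0914] [array([335.7,  -0.8]), array([254.6, 157.4]), array([199.8, 157.7])]
```

```bash
cat >> h.py <<'E'
CR=np.array([.1785,0,-.0038])
def tcp(crook_w,R): return wp(*crook_w)-R.apply(CR)
E
python3 - <<'E'
from h import *
from cell import manip
s=manip.state();p=s['ee_pos'];R0=Ro.from_quat(s['eef_rot']);R=tool(79.5,-22)
print('crook now',inw(p+R0.apply(CR)).round(4))
a=tcp((-.05,.018,.085),R);b=tcp((.02,.018,.050),R);c=tcp((.061,.0165,.050),R)
for P in(a,b,c): print(inw(P).round(3),'cam',inw(P+R.apply([.066,0,-.128])).round(3),P.round(3))
plan(p,R0,[(a,R,8),(b,R,6),(c,R,5)])
E
```

```text
crook now [-0.1017  0.0529  0.2762]
[-0.217  0.025  0.148] cam [-0.108  0.02   0.242] [0.543 0.061 0.148]
[-0.147  0.025  0.113] cam [-0.038  0.02   0.207] [0.553 0.131 0.113]
[-0.106  0.023  0.113] cam [0.003 0.019 0.207] [0.56  0.171 0.113]
--- 8 w/row [ 0.03 -7.12 -0.17]
  d [1.6 4.4 4.5]
  d [2.1 4.4 4.3]
  d [2.6 4.4 4. ]
  d [3.1 4.4 3.6]
  d [3.5 4.5 3.2]
  d [3.8 4.5 2.8]
  d [4.1 4.5 2.3]
  d [4.4 4.5 1.7]
--- 6 w/row [0. 0. 0.]
  d [13.  -0.5  1. ]
--- 5 w/row [0. 0. 0.]
  d [ 7.6 -0.  -3.1]
```

Run:
```python
from h import *
from cell import manip
s=manip.state();p=s['ee_pos'];R0=Ro.from_quat(s['eef_rot']);R=tool(79.5,-14)
a=tcp((-.05,.018,.085),R);b=tcp((.02,.018,.051),R);c=tcp((.061,.0165,.051),R)
for P in(a,b,c): print(inw(P).round(3),'cam',inw(P+R.apply([.066,0,-.128])).round(3),P.round(3))
plan(p,R0,[(a,R,7),(b,R,6),(c,R,5)])
```

```text
[-0.224  0.025  0.124] cam [-0.129  0.021  0.233] [0.541 0.054 0.124]
[-0.154  0.025  0.09 ] cam [-0.059  0.021  0.199] [0.551 0.124 0.09 ]
[-0.113  0.023  0.09 ] cam [-0.018  0.02   0.199] [0.559 0.164 0.09 ]
--- 7 w/row [ 0.04 -6.99 -0.19]
  d [-1.   5.1  7.4]
  d [-0.1  5.1  7.4]
  d [0.8 5.1 7.4]
  d [1.7 5.1 7.2]
  d [2.5 5.1 7. ]
  d [3.3 5.1 6.6]
  d [4.1 5.1 6.2]
--- 6 w/row [0. 0. 0.]
  d [12.7 -0.5  2.7]
--- 5 w/row [0. 0. 0.]
  d [ 8. -0. -2.]
```

```bash
python3 -m handwheel '[{"wx":0,"wy":-7,"wz":-0.2,"dx":-1,"dy":5.1,"dz":7.4,"claw":-1},{"wx":0,"wy":-7,"wz":-0.2,"dx":0,"dy":5.1,"dz":7.4,"claw":-1},{"wx":0,"wy":-7,"wz":-0.2,"dx":0.8,"dy":5.1,"dz":7.4,"claw":-1},{"wx":0,"wy":-7,"wz":-0.2,"dx":1.7,"dy":5.1,"dz":7.2,"claw":-1},{"wx":0,"wy":-7,"wz":-0.2,"dx":2.5,"dy":5.1,"dz":7,"claw":-1},{"wx":0,"wy":-7,"wz":-0.2,"dx":3.3,"dy":5.1,"dz":6.6,"claw":-1},{"wx":0,"wy":-7,"wz":-0.2,"dx":4.1,"dy":5.1,"dz":6.2,"claw":-1},{"wx":0,"wy":0,"wz":0,"dx":0,"dy":0,"dz":0,"claw":-1},{"wx":0,"wy":0,"wz":0,"dx":0,"dy":0,"dz":0,"claw":-1},{"wx":0,"wy":0,"wz":0,"dx":0,"dy":0,"dz":0,"claw":-1}]'
python3 - <<'E'
from h import *
from cell import manip
snap(5,('scene','top'))
s=manip.state();p=s['ee_pos'];R0=Ro.from_quat(s['eef_rot']);R=tool(79.5,-14)
c=p+R0.apply(CR);print(s['joints'].round(3),inw(p).round(4),'crook',inw(c).round(4))
b=tcp((.02,.018,.051),R);e=tcp((.061,.0165,.051),R)
plan(p,R0,[(b,R,6),(e,R,5)])
C=np.zeros((600,800,3),np.uint8)
pts=[c,p+R0.apply(CR+[-.115,0,0]),p+R0.apply(CR+[-.0079,0,-.0162])]
for n,x,w0 in(('scene5',0,400),('top5',400,400)):
    f=load(n);uv=proj(f,pts);print(n,uv.round(1).tolist());o=(uv[0]-[50,50]).astype(int)
    im=crop(n,*[int(v) for v in o],100,100,4,10)
    for u in uv: cv2.circle(im,tuple(int(v) for v in (u-o+.5)*4),3,(0,0,255),1)
    paste(C,im,x,0)
cv2.imwrite('pics/m6.png',C[:400])
E
```

```text
time: 10.7
ee_pos: [0.5412, 0.0537, 0.1246]
eef_rot: [0.764, 0.634, -0.092, 0.079]
contact_force: [0.0, 0.4, -2.5]
opening: 0.187
finger_force: 117.4
[-0.86   0.592  0.775  1.896 -0.221  0.892 -0.202] [-0.2258  0.0246  0.1248] crook [-0.0518  0.0169  0.0855]
--- 6 w/row [ 0.04 -0.01 -0.05]
  d [13.  -0.6  2.7]
  d [13.  -0.6  2.7]
  d [13.  -0.6  2.7]
  d [13.  -0.5  2.7]
  d [13.  -0.5  2.7]
  d [13.  -0.5  2.7]
--- 5 w/row [ 0. -0.  0.]
  d [ 8. -0. -2.]
scene5 [[255.6, 173.7], [266.0, 181.1], [255.8, 169.1]]
top5 [[227.1, 179.7], [261.8, 188.2], [227.8, 176.0]]
```

View pics/m6.png

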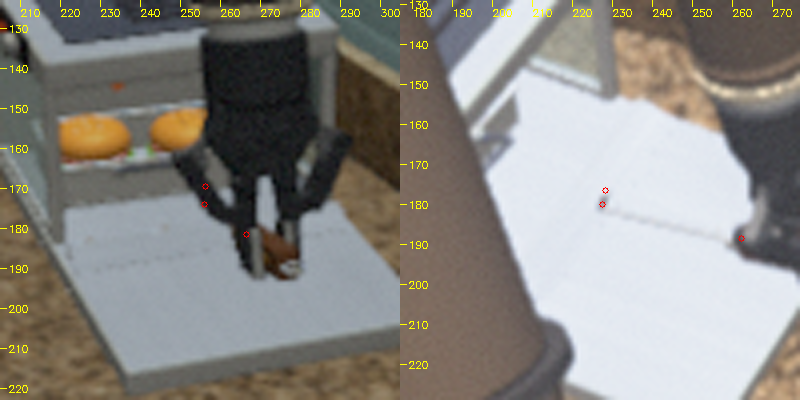

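```bash
python3 -m handwheel '[{"wx":0,"wy":0,"wz":0,"dx":13,"dy":-0.6,"dz":2.7,"claw":-1},{"wx":0,"wy":0,"wz":0,"dx":13,"dy":-0.6,"dz":2.7,"claw":-1},{"wx":0,"wy":0,"wz":0,"dx":13,"dy":-0.6,"dz":2.7,"claw":-1},{"wx":0,"wy":0,"wz":0,"dx":13,"dy":-0.6,"dz":2.7,"claw":-1},{"wx":0,"wy":0,"wz":0,"dx":13,"dy":-0.6,"dz":2.7,"claw":-1},{"wx":0,"wy":0,"wz":0,"dx":13,"dy":-0.6,"dz":2.7,"claw":-1},{"wx":0,"wy":0,"wz":0,"dx":0,"dy":0,"dz":0,"claw":-1},{"wx":0,"wy":0,"wz":0,"dx":0,"dy":0,"dz":0,"claw":-1}]';python3 -m handwheel '[{"wx":0,"wy":0,"wz":0,"dx":8,"dy":0,"dz":-2,"claw":-1},{"wx":0,"wy":0,"wz":0,"dx":8,"dy":0,"dz":-2,"claw":-1},{"wx":0,"wy":0,"wz":0,"dx":8,"dy":0,"dz":-2,"claw":-1},{"wx":0,"wy":0,"wz":0,"dx":8,"dy":0,"dz":-2,"claw":-1},{"wx":0,"wy":0,"wz":0,"dx":8,"dy":0,"dz":-2,"claw":-1},{"wx":0,"wy":0,"wz":0,"dx":0,"dy":0,"dz":0,"claw":-1},{"wx":0,"wy":0,"wz":0,"dx":0,"dy":0,"dz":0,"claw":-1},{"wx":0,"wy":0,"wz":0,"dx":0,"dy":0,"dz":0,"claw":-1}]'
cat > st.py <<'E'
from h import *
from cell import manip
s=manip.state();p=s['ee_pos'];R0=Ro.from_quat(s['eef_rot'])
print('t',round(s['time'],2),'crook',(1000*inw(p+R0.apply(CR))).round(1),'F',s['contact_force'].round(2),'T',s['ft_torque'].round(2),'toolx',R0.as_matrix()[:,0].round(3),'j',s['joints'].round(2))
U=Ro.from_euler('z',Q()[2]);print('10mm up',(R0.inv().apply([0,0,10])).round(2),'10mm back',R0.inv().apply(U.apply([-10,0,0])).round(2),'10mm +y',R0.inv().apply(U.apply([0,10,0])).round(2))
E
python3 st.py
```

```text
time: 11.6
ee_pos: [0.5511, 0.1244, 0.0892]
eef_rot: [0.764, 0.634, -0.093, 0.08]
contact_force: [0.8, 0.8, -1.7]
opening: 0.189
finger_force: 117.4
time: 12.4
ee_pos: [0.5587, 0.1644, 0.0895]
eef_rot: [0.764, 0.633, -0.093, 0.08]
contact_force: [-0.3, 0.1, -2.1]
opening: 0.191
finger_force: 117.4
t 12.4 crook [61.3 15.9 49.9] F [-0.26  0.09 -2.07] T [ 0.3  -0.1  -0.07] toolx [ 0.181  0.953 -0.242] j [-0.96  0.71  0.73  1.78 -0.29  0.94 -0.33]
10mm up [-2.42  0.04 -9.7 ] 10mm back [-9.69  0.42  2.42] 10mm +y [-0.42 -9.99  0.06]
```

```bash
python3 -m handwheel '[{"wx":0,"wy":0,"wz":0,"dx":-1.2,"dy":0,"dz":-4.9,"claw":-1},{"wx":0,"wy":0,"wz":0,"dx":-1.2,"dy":0,"dz":-4.9,"claw":-1},{"wx":0,"wy":0,"wz":0,"dx":-1.2,"dy":0,"dz":-4.9,"claw":-1},{"wx":0,"wy":0,"wz":0,"dx":-0.7,"dy":0,"dz":-2.9,"claw":-1},{"wx":0,"wy":0,"wz":0,"dx":0,"dy":0,"dz":0,"claw":-1},{"wx":0,"wy":0,"wz":0,"dx":0,"dy":0,"dz":0,"claw":-1}]'>/dev/null;python3 st.py;python3 -m handwheel '[{"wx":0,"wy":0,"wz":0,"dx":-0.7,"dy":0,"dz":-2.9,"claw":-1},{"wx":0,"wy":0,"wz":0,"dx":-0.7,"dy":0,"dz":-2.9,"claw":-1},{"wx":0,"wy":0,"wz":0,"dx":0,"dy":0,"dz":0,"claw":-1},{"wx":0,"wy":0,"wz":0,"dx":0,"dy":0,"dz":0,"claw":-1}]'>/dev/null;python3 st.py;python3 -m handwheel '[{"wx":0,"wy":0,"wz":0,"dx":-0.7,"dy":0,"dz":-2.9,"claw":-1},{"wx":0,"wy":0,"wz":0,"dx":-0.7,"dy":0,"dz":-2.9,"claw":-1},{"wx":0,"wy":0,"wz":0,"dx":0,"dy":0,"dz":0,"claw":-1},{"wx":0,"wy":0,"wz":0,"dx":0,"dy":0,"dz":0,"claw":-1}]'>/dev/null;python3 st.py
```

```text
t 13.0 crook [61.9 16.1 68.1] F [ 0.7  -0.25 -1.79] T [ 0.22 -0.06 -0.07] toolx [ 0.18   0.953 -0.242] j [-0.97  0.69  0.74  1.77 -0.28  0.97 -0.34]
10mm up [-2.42  0.04 -9.7 ] 10mm back [-9.69  0.41  2.42] 10mm +y [-0.41 -9.99  0.06]
t 13.4 crook [61.9 16.2 74. ] F [-0.6  -0.29 -3.13] T [0.04 0.04 0.01] toolx [ 0.18   0.953 -0.242] j [-0.97  0.68  0.75  1.77 -0.27  0.98 -0.34]
10mm up [-2.42  0.04 -9.7 ] 10mm back [-9.69  0.41  2.42] 10mm +y [-0.41 -9.99  0.06]
t 13.8 crook [61.9 16.  80.1] F [-0.11 -0.33 -3.36] T [ 0.04 -0.   -0.02] toolx [ 0.18   0.953 -0.242] j [-0.98  0.67  0.75  1.76 -0.27  0.99 -0.34]
10mm up [-2.42  0.04 -9.7 ] 10mm back [-9.69  0.41  2.42] 10mm +y [-0.41 -9.99  0.06]
```

```bash
python3 -m handwheel '[{"wx":0,"wy":0,"wz":0,"dx":-0.7,"dy":0,"dz":-2.9,"claw":-1},{"wx":0,"wy":0,"wz":0,"dx":-0.7,"dy":0,"dz":-2.9,"claw":-1},{"wx":0,"wy":0,"wz":0,"dx":-0.7,"dy":0,"dz":-2.9,"claw":-1},{"wx":0,"wy":0,"wz":0,"dx":-2.7,"dy":0.1,"dz":-2.4,"claw":-1},{"wx":0,"wy":0,"wz":0,"dx":-2,"dy":0.1,"dz":0.5,"claw":-1},{"wx":0,"wy":0,"wz":0,"dx":-2,"dy":0.1,"dz":0.5,"claw":-1},{"wx":0,"wy":0,"wz":0,"dx":0,"dy":0,"dz":0,"claw":-1},{"wx":0,"wy":0,"wz":0,"dx":0,"dy":0,"dz":0,"claw":-1}]'>/dev/null;python3 st.py
python3 - <<'E'
from h import *
snap(6)
a=crop('scene6',205,130,80,60,5,10);b=crop('scene5',205,130,80,60,5,10);c=crop('top6',150,120,100,75,4,10)
C=np.zeros((600,800,3),np.uint8);paste(C,a,0,0);paste(C,b,400,0);paste(C,c,0,300);paste(C,cv2.resize(cv2.imread('pics/wrist6.png'),(400,300)),400,300)
cv2.imwrite('pics/m7.png',C)
E
```

```text
t 14.6 crook [55.6 16.1 91.8] F [-0.1  -0.63 -2.67] T [-0.02 -0.04  0.01] toolx [ 0.18   0.953 -0.242] j [-0.98  0.65  0.76  1.76 -0.26  1.01 -0.34]
10mm up [-2.42  0.04 -9.7 ] 10mm back [-9.69  0.42  2.42] 10mm +y [-0.41 -9.99  0.06]
```

View pics/m7.png

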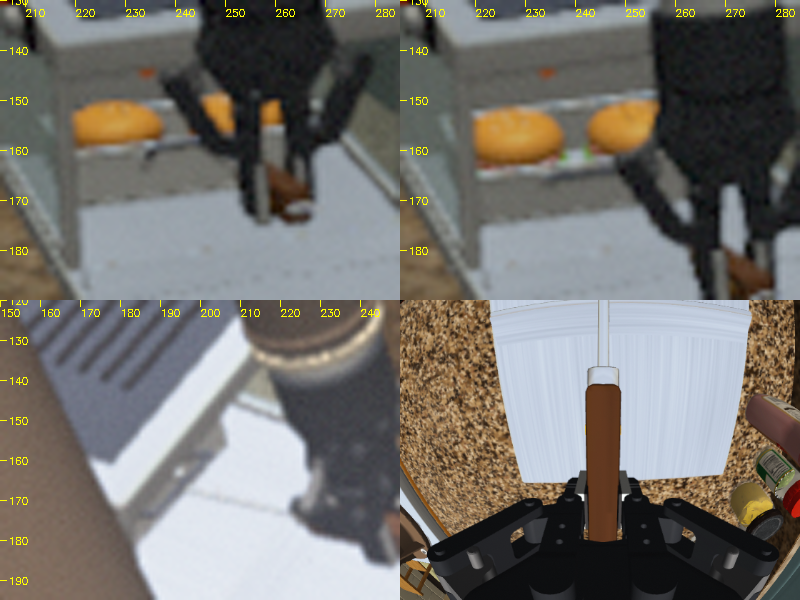

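```bash
python3 -m handwheel '[{"wx":0,"wy":0,"wz":0,"dx":-0.5,"dy":0,"dz":-2,"claw":-1},{"wx":0,"wy":0,"wz":0,"dx":-4,"dy":0.2,"dz":1,"claw":-1},{"wx":0,"wy":0,"wz":0,"dx":-7.75,"dy":0.33,"dz":1.94,"claw":-1},{"wx":0,"wy":0,"wz":0,"dx":-7.75,"dy":0.33,"dz":1.94,"claw":-1},{"wx":0,"wy":0,"wz":0,"dx":-7.75,"dy":0.33,"dz":1.94,"claw":-1},{"wx":0,"wy":0,"wz":0,"dx":-7.75,"dy":0.33,"dz":1.94,"claw":-1},{"wx":0,"wy":0,"wz":0,"dx":-4,"dy":0.2,"dz":1,"claw":-1},{"wx":0,"wy":0,"wz":0,"dx":0,"dy":0,"dz":0,"claw":-1},{"wx":0,"wy":0,"wz":0,"dx":0,"dy":0,"dz":0,"claw":-1}]'>/dev/null;python3 st.py
python3 - <<'E'
from h import *
snap(7)
# wrist shows? estimate pan rim shift in scene: vertical/horizontal optic flow of rolls by orange mask centroid
for n in('scene1','scene5','scene6','scene7'):
    im=cv2.imread(f'pics/{n}.png').astype(int)[125:190,205:300];m=(im[...,2]>190)&(im[...,0]<110)&(im[...,1]>90)
    ys,xs=np.nonzero(m);
    if len(xs): print(n,m.sum(),xs.min()+205,xs.max()+205,ys.min()+125,ys.max()+125,(ys.mean()+125).round(1))
E
```

```text
t 15.65 crook [15.3 15.9 94. ] F [ 0.81 -1.18 -2.75] T [-0.08 -0.01  0.01] toolx [ 0.181  0.953 -0.242] j [-0.94  0.62  0.77  1.81 -0.24  0.97 -0.29]
10mm up [-2.42  0.04 -9.7 ] 10mm back [-9.69  0.42  2.42] 10mm +y [-0.42 -9.99  0.06]
scene1 178 221 260 150 159 154.7
scene5 136 221 254 151 159 154.8
scene6 66 221 259 150 156 153.2
scene7 77 223 263 154 160 157.6
```

```bash
python3 -m handwheel '[{"wx":0,"wy":0,"wz":0,"dx":-4,"dy":0.2,"dz":1,"claw":-1},{"wx":0,"wy":0,"wz":0,"dx":-7.75,"dy":0.33,"dz":1.94,"claw":-1},{"wx":0,"wy":0,"wz":0,"dx":-7.75,"dy":0.33,"dz":1.94,"claw":-1},{"wx":0,"wy":0,"wz":0,"dx":-7.75,"dy":0.33,"dz":1.94,"claw":-1},{"wx":0,"wy":0,"wz":0,"dx":-7.75,"dy":0.33,"dz":1.94,"claw":-1},{"wx":0,"wy":0,"wz":0,"dx":-7.75,"dy":0.33,"dz":1.94,"claw":-1},{"wx":0,"wy":0,"wz":0,"dx":-4,"dy":0.2,"dz":1,"claw":-1},{"wx":0,"wy":0,"wz":0,"dx":0,"dy":0,"dz":0,"claw":-1},{"wx":0,"wy":0,"wz":0,"dx":0,"dy":0,"dz":0,"claw":-1}]'>/dev/null;python3 st.py
python3 - <<'E'
from h import *
snap(8)
C=np.zeros((600,800,3),np.uint8)
paste(C,crop('scene8',205,135,100,75,4,10),0,0);paste(C,crop('top8',150,120,100,75,4,10),0,300);paste(C,cv2.resize(cv2.imread('pics/wrist8.png'),(400,300)),400,0)
cv2.imwrite('pics/m8.png',C)
E
```

```text
t 16.7 crook [-32.8  15.9  94. ] F [-0.77 -0.3  -3.36] T [-0.1   0.   -0.04] toolx [ 0.18   0.953 -0.242] j [-0.89  0.59  0.78  1.87 -0.22  0.93 -0.23]
10mm up [-2.42  0.04 -9.7 ] 10mm back [-9.69  0.42  2.42] 10mm +y [-0.42 -9.99  0.06]
```

View pics/m8.png

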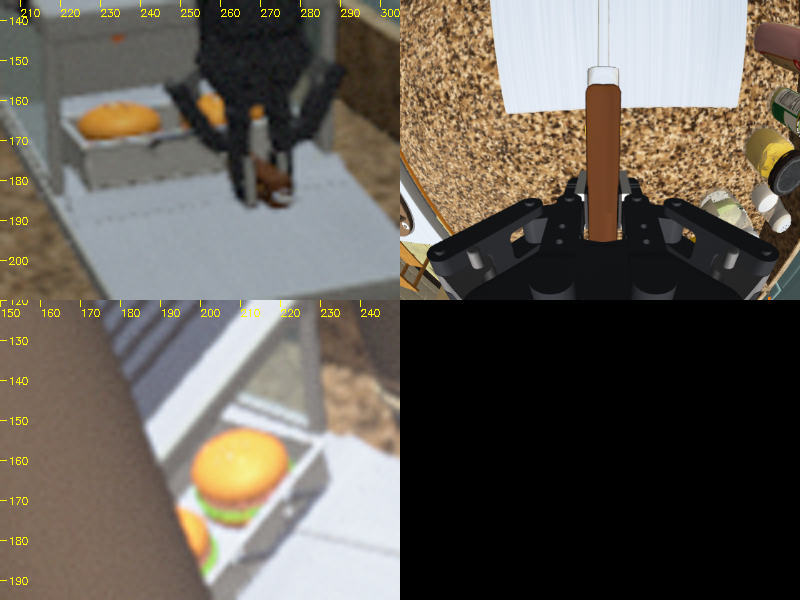

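```bash
python3 -m handwheel '[{"wx":0,"wy":0,"wz":0,"dx":-4,"dy":0.2,"dz":1,"claw":-1},{"wx":0,"wy":0,"wz":0,"dx":-6.8,"dy":0.3,"dz":1.7,"claw":-1},{"wx":0,"wy":0,"wz":0,"dx":-6.8,"dy":0.3,"dz":1.7,"claw":-1},{"wx":0,"wy":0,"wz":0,"dx":-6.8,"dy":0.3,"dz":1.7,"claw":-1},{"wx":0,"wy":0,"wz":0,"dx":-6.8,"dy":0.3,"dz":1.7,"claw":-1},{"wx":0,"wy":0,"wz":0,"dx":-6.8,"dy":0.3,"dz":1.7,"claw":-1},{"wx":0,"wy":0,"wz":0,"dx":-5,"dy":0.2,"dz":1.25,"claw":-1},{"wx":0,"wy":0,"wz":0,"dx":0,"dy":0,"dz":0,"claw":-1}]'>/dev/null;python3 st.py;python3 -m handwheel '[{"wx":0,"wy":0,"wz":0,"dx":-5.5,"dy":0.25,"dz":3.4,"claw":-1},{"wx":0,"wy":0,"wz":0,"dx":-7.2,"dy":0.33,"dz":4.3,"claw":-1},{"wx":0,"wy":0,"wz":0,"dx":-7.2,"dy":0.33,"dz":4.3,"claw":-1},{"wx":0,"wy":0,"wz":0,"dx":-7.2,"dy":0.33,"dz":4.3,"claw":-1},{"wx":0,"wy":0,"wz":0,"dx":0,"dy":0,"dz":0,"claw":-1}]'>/dev/null;python3 st.py
python3 - <<'E'
from h import *
snap(9)
for n in('scene8','scene9'):
    im=cv2.imread(f'pics/{n}.png').astype(int)[125:215,205:310];m=(im[...,2]>190)&(im[...,0]<110)&(im[...,1]>90)
    k,l,st,c=cv2.connectedComponentsWithStats(m.astype(np.uint8));print(n,[(s.tolist(),(cc+[205,125]).round(1).tolist()) for s,cc in zip(st[1:],c[1:]) if s[4]>8])
for n in('top8','top9'):
    im=cv2.imread(f'pics/{n}.png').astype(int)[100:280,150:330];m=(im[...,2]>190)&(im[...,0]<110)&(im[...,1]>90)
    k,l,st,c=cv2.connectedComponentsWithStats(m.astype(np.uint8));print(n,[(s.tolist(),(cc+[150,100]).round(1).tolist()) for s,cc in zip(st[1:],c[1:]) if s[4]>20])
E
```

```text
t 17.65 crook [-78.3  15.8  94. ] F [-0.61 -0.1  -2.06] T [ 0.14 -0.01  0.03] toolx [ 0.181  0.953 -0.242] j [-0.83  0.57  0.79  1.91 -0.2   0.89 -0.17]
10mm up [-2.42  0.04 -9.7 ] 10mm back [-9.69  0.43  2.42] 10mm +y [-0.43 -9.99  0.06]
t 18.15 crook [-109.4   16.    84.3] F [ 0.23 -1.46 -2.71] T [-0.04  0.02  0.06] toolx [ 0.182  0.953 -0.243] j [-0.78  0.57  0.78  1.94 -0.2   0.85 -0.12]
10mm up [-2.43  0.04 -9.7 ] 10mm back [-9.69  0.44  2.43] 10mm +y [-0.43 -9.99  0.07]
scene8 [([51, 34, 4, 6, 16], [257.8, 161.4]), ([22, 36, 16, 6, 71], [234.5, 163.7])]
scene9 [([27, 43, 18, 8, 108], [240.4, 171.5])]
top8 [([152, 34, 11, 8, 28], [306.4, 137.3]), ([48, 53, 24, 19, 165], [209.6, 163.6]), ([44, 72, 8, 13, 46], [198.3, 178.1])]
top9 [([154, 34, 9, 8, 21], [308.0, 137.2]), ([70, 61, 24, 18, 147], [231.7, 172.2]), ([65, 81, 10, 16, 76], [220.1, 189.4])]
```

```bash
cat > rolls.py <<'E'
from h import *
import sys
i=sys.argv[1]; snap(i)
def blobs(n,c0,r0,c1,r1):
    im=cv2.imread(f'pics/{n}.png').astype(int)[r0:r1,c0:c1];m=((im[...,2]>190)&(im[...,0]<110)&(im[...,1]>90)).astype(np.uint8)
    k,l,st,c=cv2.connectedComponentsWithStats(m);return [(s[4],(cc+[c0,r0])) for s,cc in zip(st[1:],c[1:]) if s[4]>20]
for n,b in(('scene'+i,(205,125,310,215)),('top'+i,(150,120,300,280))):
    for a,c in blobs(n,*b):
        f=load(n);r=least_squares(lambda x:proj(f,[x[0],x[1],.078])[0]-c,[.6,.2]).x;print(n,a,c.round(1),'warmer xy',inw(np.r_[r,.078]).round(3)[:2])
E
python3 -m handwheel '[{"wx":0,"wy":0,"wz":0,"dx":-5.5,"dy":0.25,"dz":3.4,"claw":-1},{"wx":0,"wy":0,"wz":0,"dx":-7.3,"dy":0.35,"dz":3.9,"claw":-1},{"wx":0,"wy":0,"wz":0,"dx":-7.3,"dy":0.35,"dz":3.9,"claw":-1},{"wx":0,"wy":0,"wz":0,"dx":-7.3,"dy":0.35,"dz":3.9,"claw":-1},{"wx":0,"wy":0,"wz":0,"dx":-7.3,"dy":0.35,"dz":2.9,"claw":-1},{"wx":0,"wy":0,"wz":0,"dx":-7.7,"dy":0.35,"dz":1.9,"claw":-1},{"wx":0,"wy":0,"wz":0,"dx":0,"dy":0,"dz":0,"claw":-1}]'>/dev/null;python3 st.py;python3 rolls.py 10
```

```text
t 19.0 crook [-155.2   15.6   75.7] F [-0.21 -2.48 -1.44] T [-0.21  0.03 -0.03] toolx [ 0.182  0.953 -0.243] j [-0.7   0.57  0.77  1.97 -0.2   0.8  -0.05]
10mm up [-2.43  0.04 -9.7 ] 10mm back [-9.69  0.44  2.43] 10mm +y [-0.43 -9.99  0.06]
scene10 111 [244.9 180.5] warmer xy [-0.072  0.059]
top10 145 [246.3 180.3] warmer xy [-0.097 -0.011]
top10 86 [234.3 199. ] warmer xy [-0.1    0.063]
```

```bash
python3 -m handwheel '[{"wx":0,"wy":0,"wz":0,"dx":-6,"dy":0.25,"dz":2.4,"claw":-1},{"wx":0,"wy":0,"wz":0,"dx":-7.5,"dy":0.35,"dz":2.8,"claw":-1},{"wx":0,"wy":0,"wz":0,"dx":-7.5,"dy":0.35,"dz":2.8,"claw":-1},{"wx":0,"wy":0,"wz":0,"dx":-7.6,"dy":0.35,"dz":1.9,"claw":-1},{"wx":0,"wy":0,"wz":0,"dx":-3,"dy":0.15,"dz":0.8,"claw":-1},{"wx":0,"wy":0,"wz":0,"dx":0,"dy":0,"dz":0,"claw":-1},{"wx":0,"wy":0,"wz":0,"dx":0,"dy":0,"dz":0,"claw":-1}]'>/dev/null;python3 st.py;python3 rolls.py 11
```

```text
t 19.85 crook [-186.9   15.5   73. ] F [ 1.16 -2.08 -3.43] T [-0.1   0.02 -0.04] toolx [ 0.181  0.953 -0.242] j [-0.64  0.56  0.77  1.99 -0.2   0.77  0.01]
10mm up [-2.42  0.05 -9.7 ] 10mm back [-9.69  0.42  2.42] 10mm +y [-0.42 -9.99  0.06]
scene11 126 [247.9 185.6] warmer xy [-0.108  0.061]
top11 170 [257.  184.5] warmer xy [-0.131 -0.011]
top11 113 [243.6 203.2] warmer xy [-0.129  0.065]
```

```bash
python3 -m handwheel '[{"wx":0,"wy":0,"wz":0,"dx":0.7,"dy":0,"dz":2.9,"claw":-1},{"wx":0,"wy":0,"wz":0,"dx":4.4,"dy":-0.2,"dz":1,"claw":-1},{"wx":0,"wy":0,"wz":0,"dx":1,"dy":0,"dz":3.9,"claw":-1},{"wx":0,"wy":0,"wz":0,"dx":1,"dy":0,"dz":3.9,"claw":-1},{"wx":0,"wy":0,"wz":0,"dx":0,"dy":0,"dz":0,"claw":-1},{"wx":0,"wy":0,"wz":0,"dx":0,"dy":0,"dz":0,"claw":-1}]'>/dev/null;python3 st.py;python3 -m handwheel '[{"wx":0,"wy":0,"wz":0,"dx":1.2,"dy":0,"dz":4.9,"claw":-1},{"wx":0,"wy":0,"wz":0,"dx":1.2,"dy":0,"dz":4.9,"claw":-1},{"wx":0,"wy":0,"wz":0,"dx":1.2,"dy":0,"dz":4.9,"claw":-1},{"wx":0,"wy":0,"wz":0,"dx":0.7,"dy":0,"dz":2.9,"claw":-1},{"wx":0,"wy":0,"wz":0,"dx":0,"dy":0,"dz":0,"claw":-1},{"wx":0,"wy":0,"wz":0,"dx":0,"dy":0,"dz":0,"claw":-1}]'>/dev/null;python3 st.py;python3 rolls.py 12
```

```text
t 20.6 crook [-182.5   15.8   59.6] F [-0.6   0.95 -2.1 ] T [ 0.27 -0.1   0.01] toolx [ 0.18   0.953 -0.242] j [-0.64  0.58  0.75  2.   -0.21  0.74  0.01]
10mm up [-2.42  0.04 -9.7 ] 10mm back [-9.69  0.41  2.42] 10mm +y [-0.41 -9.99  0.06]
t 21.2 crook [-182.6   15.6   41.6] F [ 0.55 -0.31 -1.09] T [ 0.31 -0.06  0.  ] toolx [ 0.18   0.953 -0.242] j [-0.62  0.61  0.73  2.01 -0.23  0.71  0.01]
10mm up [-2.42  0.04 -9.7 ] 10mm back [-9.69  0.41  2.42] 10mm +y [-0.41 -9.99  0.06]
scene12 29 [269.5 183.1] warmer xy [-0.115 -0.007]
scene12 132 [248.1 185.8] warmer xy [-0.11   0.061]
top12 182 [256.9 184.3] warmer xy [-0.13  -0.011]
top12 94 [244.5 203. ] warmer xy [-0.131  0.063]
```

```bash
python3 -m handwheel '[{"wx":0,"wy":0,"wz":0,"dx":0.5,"dy":0,"dz":2,"claw":-1},{"wx":0,"wy":0,"wz":0,"dx":-6,"dy":0.3,"dz":1.5,"claw":-1},{"wx":0,"wy":0,"wz":0,"dx":-6,"dy":0.3,"dz":1.5,"claw":-1},{"wx":0,"wy":0,"wz":0,"dx":-6,"dy":0.3,"dz":1.5,"claw":-1},{"wx":0,"wy":0,"wz":0,"dx":-6,"dy":0.3,"dz":1.5,"claw":-1},{"wx":0,"wy":0,"wz":0,"dx":0,"dy":0,"dz":0,"claw":-1}]'>/dev/null;python3 st.py;python3 rolls.py 13
```

```text
t 21.95 crook [-208.7   15.2   39.7] F [-0.46 -0.63 -1.54] T [ 0.32 -0.08  0.03] toolx [ 0.182  0.953 -0.242] j [-0.57  0.6   0.72  2.02 -0.23  0.69  0.06]
10mm up [-2.42  0.05 -9.7 ] 10mm back [-9.69  0.43  2.42] 10mm +y [-0.43 -9.99  0.06]
scene13 61 [271.6 183.1] warmer xy [-0.117 -0.013]
scene13 132 [248.1 185.8] warmer xy [-0.11   0.061]
top13 188 [256.8 184.2] warmer xy [-0.13  -0.011]
top13 102 [244.3 200.9] warmer xy [-0.127  0.057]
```

```bash
python3 -m handwheel '[{"wx":0,"wy":0,"wz":0,"dx":-15,"dy":0.6,"dz":3.7,"claw":-1},{"wx":0,"wy":0,"wz":0,"dx":-25,"dy":1,"dz":4,"claw":-1},{"wx":0,"wy":0,"wz":0,"dx":-28,"dy":1,"dz":-10,"claw":-1},{"wx":0,"wy":0,"wz":0,"dx":-20,"dy":0,"dz":-28,"claw":-1},{"wx":0,"wy":0,"wz":0,"dx":-20,"dy":0,"dz":-28,"claw":-1},{"wx":0,"wy":0,"wz":0,"dx":-10,"dy":0,"dz":-20,"claw":-1},{"wx":0,"wy":0,"wz":0,"dx":0,"dy":0,"dz":0,"claw":-1},{"wx":0,"wy":0,"wz":0,"dx":0,"dy":0,"dz":0,"claw":-1}]'>/dev/null;python3 st.py;python3 rolls.py 14;python3 - <<'E'
from h import *
from cell import manip
A=cv2.imread('pics/wrist3.png');B=cv2.imread('pics/wrist14.png')
def brown(im):
    im=im[80:330,240:330].astype(int);m=((im[...,2]-im[...,0]>40)&(im[...,2]<165)&(im[...,2]-im[...,1]>35));m=cv2.morphologyEx(m.astype(np.uint8),cv2.MORPH_OPEN,np.ones((9,9)));k,l,st,c=cv2.connectedComponentsWithStats(m);i=1+np.argmax(st[1:,4]);return st[i],c[i]
print(brown(A),brown(B))
t=cv2.cvtColor(A[85:130,255:315],6);r=cv2.matchTemplate(cv2.cvtColor(B[75:140,245:325],6),t,5);print('ferrule shift',np.array(cv2.minMaxLoc(r)[3])-[10,10],cv2.minMaxLoc(r)[1])
s=manip.state();p=s['ee_pos'];g=np.load('grasp.npy');G=Ro.from_quat(g[3:])
plan(p,s['eef_rot'],[(g[:3]+[0,0,.10],G,8),(g[:3]+[0,0,.03],G,4)])
E
```

```text
t 22.9 crook [-302.8   17.3  144.1] F [-0.79  0.19 -2.53] T [ 0.33 -0.08 -0.  ] toolx [ 0.18   0.954 -0.241] j [-0.48  0.45  0.82  1.94 -0.1   0.86  0.16]
10mm up [-2.41  0.05 -9.7 ] 10mm back [-9.7   0.41  2.41] 10mm +y [-0.41 -9.99  0.05]
scene14 99 [273.9 183.1] warmer xy [-0.119 -0.02 ]
scene14 127 [248.  185.7] warmer xy [-0.109  0.061]
top14 131 [258.7 184.5] warmer xy [-0.135 -0.013]
(array([  21,   39,   47,  211, 9247], dtype=int32), array([ 43.8905591 , 140.37774413])) (array([  21,   39,   48,  211, 9326], dtype=int32), array([ 44.03570663, 140.02112374]))
ferrule shift [0 0] 0.8234511017799377
--- 8 w/row [-0.08  1.75 -0.77]
  d [-18.6   3.1   8.7]
  d [-18.9   2.8   8.1]
  d [-19.2   2.6   7.5]
  d [-19.5   2.3   6.9]
  d [-19.7   2.    6.4]
  d [-19.9   1.7   5.8]
  d [-20.1   1.5   5.1]
  d [-20.3   1.2   4.5]
--- 4 w/row [ 0. -0. -0.]
  d [-0.  -0.  17.5]
```

```bash
python3 -m handwheel '[{"wx":-0.1,"wy":1.75,"wz":-0.77,"dx":-18.6,"dy":3.1,"dz":8.7,"claw":-1},{"wx":-0.1,"wy":1.75,"wz":-0.77,"dx":-18.9,"dy":2.8,"dz":8.1,"claw":-1},{"wx":-0.1,"wy":1.75,"wz":-0.77,"dx":-19.2,"dy":2.6,"dz":7.5,"claw":-1},{"wx":-0.1,"wy":1.75,"wz":-0.77,"dx":-19.5,"dy":2.3,"dz":6.9,"claw":-1},{"wx":-0.1,"wy":1.75,"wz":-0.77,"dx":-19.7,"dy":2,"dz":6.4,"claw":-1},{"wx":-0.1,"wy":1.75,"wz":-0.77,"dx":-19.9,"dy":1.7,"dz":5.8,"claw":-1},{"wx":-0.1,"wy":1.75,"wz":-0.77,"dx":-20.1,"dy":1.5,"dz":5.1,"claw":-1},{"wx":-0.1,"wy":1.75,"wz":-0.77,"dx":-20.3,"dy":1.2,"dz":4.5,"claw":-1},{"wx":0,"wy":0,"wz":0,"dx":0,"dy":0,"dz":0,"claw":-1},{"wx":0,"wy":0,"wz":0,"dx":0,"dy":0,"dz":0,"claw":-1},{"wx":0,"wy":0,"wz":0,"dx":0,"dy":0,"dz":0,"claw":-1}]'
cat > back.py <<'E'
from h import *
from cell import manip
s=manip.state();p=s['ee_pos'];g=np.load('grasp.npy');G=Ro.from_quat(g[3:]);print(((p-g[:3])*1000).round(1),s['contact_force'].round(1),s['ft_torque'].round(2))
plan(p,s['eef_rot'],[(g[:3]+[0,0,.02],G,1)])
E
python3 back.py;python3 back.py|head -1
```

```text
time: 24.15
ee_pos: [0.5001, -0.3577, 0.1516]
eef_rot: [0.734, 0.68, 0.002, 0.001]
contact_force: [-0.2, -0.4, -1.4]
opening: 0.193
finger_force: 117.5
[  0.7   0.8 100.5] [-0.2 -0.4 -1.4] [-0.01  0.01  0.01]
--- 1 w/row [ 0.19 -0.03  0.04]
  d [-0.9 -1.  80.4]
[  0.7   0.8 100.5] [-0.2 -0.4 -1.4] [-0.01  0.01  0.01]
```

```bash
python3 -m handwheel '[{"wx":0.15,"wy":0,"wz":0,"dx":-0.6,"dy":-0.7,"dz":10,"claw":-1},{"wx":0,"wy":0,"wz":0,"dx":0,"dy":0,"dz":20,"claw":-1},{"wx":0,"wy":0,"wz":0,"dx":0,"dy":0,"dz":20,"claw":-1},{"wx":0,"wy":0,"wz":0,"dx":0,"dy":0,"dz":20,"claw":-1},{"wx":0,"wy":0,"wz":0,"dx":0,"dy":0,"dz":8,"claw":-1},{"wx":0,"wy":0,"wz":0,"dx":0,"dy":0,"dz":0,"claw":-1},{"wx":0,"wy":0,"wz":0,"dx":0,"dy":0,"dz":0,"claw":-1}]' >/dev/null; python3 back.py
```

```text
[ 0.4 -1.1 23.8] [ 0.8  0.  -1.7] [-0.11 -0.03 -0.04]
--- 1 w/row [0.13 0.04 0.  ]
  d [ 1.1 -0.5  3.7]
```

```bash
python3 -m handwheel '[{"wx":0,"wy":0,"wz":0,"dx":0.6,"dy":-0.3,"dz":6,"claw":-1},{"wx":0,"wy":0,"wz":0,"dx":0,"dy":0,"dz":6,"claw":-1},{"wx":0,"wy":0,"wz":0,"dx":0,"dy":0,"dz":5,"claw":-1},{"wx":0,"wy":0,"wz":0,"dx":0,"dy":0,"dz":4,"claw":-1},{"wx":0,"wy":0,"wz":0,"dx":0,"dy":0,"dz":2,"claw":-1},{"wx":0,"wy":0,"wz":0,"dx":0,"dy":0,"dz":0,"claw":-1},{"wx":0,"wy":0,"wz":0,"dx":0,"dy":0,"dz":0,"claw":-1}]' >/dev/null; python3 back.py
```

```text
[-0.1 -0.7  0.3] [-0.3  0.1 -0.9] [0.02 0.06 0.05]
--- 1 w/row [ 0.12  0.03 -0.03]
  d [  0.7   0.1 -19.7]
```

```bash
python3 -m handwheel '[{"wx":0,"wy":0,"wz":0,"dx":0,"dy":0,"dz":0.3,"claw":-0.4},{"wx":0,"wy":0,"wz":0,"dx":0,"dy":0,"dz":0,"claw":-0.2},{"wx":0,"wy":0,"wz":0,"dx":0,"dy":0,"dz":0,"claw":0.2},{"wx":0,"wy":0,"wz":0,"dx":0,"dy":0,"dz":0,"claw":0.2},{"wx":0,"wy":0,"wz":0,"dx":0,"dy":0,"dz":0,"claw":0.2},{"wx":0,"wy":0,"wz":0,"dx":0,"dy":0,"dz":0,"claw":0.2},{"wx":0,"wy":0,"wz":0,"dx":0,"dy":0,"dz":-15,"claw":0.2},{"wx":0,"wy":0,"wz":0,"dx":0,"dy":0,"dz":-25,"claw":0.2},{"wx":0,"wy":0,"wz":0,"dx":0,"dy":0,"dz":-35,"claw":0.2},{"wx":0,"wy":0,"wz":0,"dx":0,"dy":0,"dz":-35,"claw":0.2},{"wx":0,"wy":0,"wz":0,"dx":0,"dy":0,"dz":-35,"claw":0.2},{"wx":0,"wy":0,"wz":0,"dx":0,"dy":0,"dz":-35,"claw":0.2},{"wx":0,"wy":0,"wz":0,"dx":0,"dy":0,"dz":0,"claw":0.2},{"wx":0,"wy":0,"wz":0,"dx":0,"dy":0,"dz":0,"claw":0.2},{"wx":0,"wy":0,"wz":0,"dx":0,"dy":0,"dz":0,"claw":0.2}]'; python3 rolls.py 15
python3 - <<'E'
from h import *
from cell import manip
W=load('wrist15');im=cv2.imread('pics/wrist15.png')
im=im[90:260,240:340].astype(int);m=((im[...,2]-im[...,0]>30)&(im[...,2]<165)&(im[...,2]-im[...,1]>22)).astype(np.uint8);m=cv2.morphologyEx(m,cv2.MORPH_OPEN,np.ones((2,2)))
k,l,st,_=cv2.connectedComponentsWithStats(m);i=1+np.argmax(st[1:,4]);ys,xs=np.nonzero(l==i);P=np.c_[xs+240,ys+90.];mu=P.mean(0);u=np.linalg.svd(P-mu,full_matrices=False)[2][0];t=(P-mu)@u
E=[]
for a in(.5,99.5):
    p=mu+u*np.percentile(t,a);E.append(least_squares(lambda x:proj(W,[x[0],x[1],.065])[0]-p,[.5,-.35]).x)
E.sort(key=lambda e:-e[1]);d=E[0]-E[1];print(st[i],'handle',np.round(E,4).tolist(),np.linalg.norm(d),np.degrees(np.arctan2(d[1],d[0])),((E[0]+E[1])/2).round(4))
# static-scene rest compare scene0/scene15, top0/top15
for n,b in(('scene',(300,245,375,330)),('scene',(325,190,372,250)),('scene',(165,155,185,195)),('top',(355,225,470,300)),('top',(280,140,372,205))):
    A=cv2.imread(f'pics/{n}0.png')[b[1]:b[3],b[0]:b[2]].astype(int);B=cv2.imread(f'pics/{n}15.png')[b[1]:b[3],b[0]:b[2]].astype(int);print(n,b,'diff',np.abs(A-B).mean().round(1),np.percentile(np.abs(A-B).max(2),95))
E
```

```text
time: 27.05
ee_pos: [0.4984, -0.3585, 0.2309]
eef_rot: [0.734, 0.679, 0.001, 0.0]
contact_force: [0.4, 0.3, -0.1]
opening: 0.604
finger_force: 0.0
scene15 127 [275.5 183.1] warmer xy [-0.121 -0.024]
scene15 135 [248.2 185.9] warmer xy [-0.11   0.061]
top15 58 [229.7 206.3] warmer xy [-0.101  0.091]
[  35   29   24  118 2166] handle [[0.5042, -0.297], [0.4962, -0.4045]] 0.10778497347639551 85.73828311042202 [ 0.5002 -0.3508]
scene (300, 245, 375, 330) diff 7.8 13.0
scene (325, 190, 372, 250) diff 35.3 142.0
scene (165, 155, 185, 195) diff 7.0 13.0
top (355, 225, 470, 300) diff 8.4 16.0
top (280, 140, 372, 205) diff 24.2 113.0
```

Run:
```python
from h import *
from scipy.optimize import differential_evolution as DE
f=load('scene15');g=cv2.GaussianBlur(cv2.cvtColor(cv2.imread('pics/scene15.png'),6),(0,0),.8).astype(np.float32)
G=np.hypot(cv2.Sobel(g,5,1,0),cv2.Sobel(g,5,0,1))
s=np.linspace(-1,1,60)[:,None]
o=np.ones_like(s)
def pts(q):
    x,y,yaw,tilt=q
    L=[np.c_[-.05*o,.085*s,.038*o],np.c_[-.05*o,.085*s,0*o],np.c_[.05*o,.085*s,.038*o],np.c_[-.05*o,.085*o,.019+.019*s],np.c_[-.05*o,-.085*o,.019+.019*s],np.c_[.05*s,.085*o,.038*o],np.c_[.05*s,-.085*o,.038*o]]
    P=np.concatenate(L);z=P[:,2]+.03+(.05-P[:,0])*np.tan(tilt)
    w=Ro.from_euler('z',yaw).apply(np.c_[P[:,:2],0*z]);w=np.c_[w[:,0]+x,w[:,1]+y,z];return pose(Q(),w)
def cost(q):
    uv=proj(f,pts(q)).astype(np.float32);return -cv2.remap(G,uv[:,0][None],uv[:,1][None],1).mean()
for lim in(.005,.15):
    r=DE(cost,[(-.15,-.06),(-.03,.06),(-.2,.2),(-lim,lim)],seed=1,tol=1e-6,maxiter=200);print(r.x.round(4),r.fun)
```

```text
[-0.1111  0.0181 -0.0229 -0.0028] -124.5055923461914
[-0.1112  0.0181 -0.0217 -0.0028] -124.51347351074219
```

Independent edge fit puts the pan at x = −0.111, y = 0.018, tilt about 0, which is flat on the shelf. The hook is back where it lay.

```bash
python3 -c "
from cell import manip;print(manip.close_job())"
```

```text
the job is handed in; nothing more can be done
None
```

The job is handed in at about 27 s; the judge returned no verdict. By my measurements the pan stands flat on the landing shelf (centre 111 mm in front of the sill, 18 mm off the middle) with both rolls in it, and the hook is back in its rest within about 1 mm. The two jars by the wall were hidden by the arm in the last pictures, so I did not re-check that they had not moved.

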